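# Lever open the caddy and show the measuring cup's underside to the inspection camera

### The job

Use the bamboo spatula, not the gripper itself, to lever up the closed lid of the caddy until it stands upright or leans back, open by itself, then lay the spatula back down flat on the bench and let go of it. Take the steel measuring cup (the one with a handle) out of the caddy and hold it up, mouth upward, with the middle of its underside on the camera's lens axis, 14 cm from the lens and squarely facing it. The program finishes while still holding the cup there, still and touching nothing else; the other things on the bench and in the caddy stay where they are.

Things in the scene. Friction and masses are not known exactly. Their poses are not given: they have to be found in the camera images.
- caddy: Terracotta-coloured plastic caddy fixed to the bench, an open box with a flat hinged lid: 180 (its x) x 220 (its y) x 65 mm high, walls and floor 4 mm. Origin: centre of its underside. Its front (the lid's free edge; a steel latch plate, already unclipped) looks along its -x, roughly world -y; the hinge runs along its y on top of its +x wall.
- caddy_hinge (a point): Middle of the lid's hinge line: in the caddy's frame at x +90, y 0, z +65 mm.
- lid_lip (a point): Middle of the lid's free edge, about 1 mm under the plate. The lid is a plate 198 mm from hinge to free edge, 226 mm wide, 5 mm thick (66 to 71 mm above the bench when shut). It overhangs the caddy's front wall by 18 mm, with free air under this lip down to the bench, so a blade can go under it.
- caddy_lid (a joint): Angle of the lid, rad: 0 shut, 1.57 upright, stop at 1.9. Lid 140 g; the hinge is stiff (0.22 N m friction) so the lid stays at any angle; lifting at the lip takes about 2 N. It counts as open above 1.4.
- spatula_grip (a point): Point on the bamboo spatula's handle near its centre of mass, half-way up. Spatula 260 mm, 50 g, lying flat; x runs along it to the blade tip, z up. Handle: bar 20 mm wide, 14 mm thick; from this point 110 mm back (-x) and 85 mm forward. Blade 55 mm wide, 4 mm thick, flush with the handle's underside; its tip is 150 mm ahead of this point.
- spatula_tip (a point): Middle of the spatula blade's front edge, half-way through its 4 mm thickness.
- cup_mid (a point): Centre, half-way up, of the steel measuring cup standing in the caddy about 50 mm to one side of its middle: 50 mm high, 52 mm across at the foot, 54 at the rim, wall 2.5 mm, 90 g. A level flat handle 14 x 3 mm sticks out just under the rim along the cup's -x (roughly to the caddy's front), to 72 mm from its axis. z: from base to mouth.
- cup_base (a point): Centre of the cup's underside, 25 mm below cup_mid; axes as for cup_mid.
- cup: The same measuring cup as a body; origin at the centre of its underside, axes as for cup_mid.
- stand: Inspection camera's stand fixed to the bench: round foot 84 mm across and a short post, 68 mm high; with the camera head about 110 mm high. Origin: centre of its underside. The camera looks up and along the stand's -x, roughly towards the robot.
- camera: Camera head (grey box 52 x 56 x 30 mm with a short black lens tube 36 mm across) on the stand. Origin: centre of the lens's front face, 100 mm above the bench. Its z axis is the lens axis, pointing out of the lens: 55 degrees above level (35 degrees off vertical).
- view (a point): The point in the air on the lens axis 140 mm in front of the lens (about 215 mm above the bench), where the middle of the cup's underside belongs; axes as for camera, so the cup's z is to lie along this z.
- cutter: Bystander: plain steel ring cutter 42 mm across, 22 mm high, in the caddy beside the cup.
- tumbler: Bystander: upturned glass tumbler, 72 mm across, 108 mm high. Origin: centre of its underside.
- tray: Bystander: aluminium tray 200 x 280 x 18 mm to the left of the caddy.
- bowl: Bystander: white bowl 90 mm across, 40 mm high, on the tray.
- jar: Bystander: glass jar 68 mm across, 100 mm high, at the right.
- mill: Bystander: dark wooden pepper mill 54 mm across, 155 mm high, at the right.
- tin: Bystander: aluminium tin 60 mm across, 70 mm high, at the right.
Things that resemble listed ones, but are neither listed nor needed, are in the scene too. Leave any blue or orange look-alike of the stand alone.

How it is judged:
By the outcome, as a careful person would: the job done as asked, in the order asked, and still so for the second after the job is handed in, while the arm keeps its last pose, push and grip.
It also fails if it takes over 72 s, if anything falls off the work surface, if the arm or the gripper's body presses on something with over 40 N, if the wrist force passes 120 N, or if a joint passes its speed limit or range.

### The arm

A 6-joint arm with a two-finger parallel gripper is mounted at the origin on the work surface. World frame = base frame: x ahead of the robot, y to its left, z up, the work surface at z = 0. Lengths are in m, angles in rad, forces in N, time in s.
With the tool pointing down it reaches from about 0.3 to 0.875 m from the base axis. Payload 6.4 kg.
Tool frame: the origin (TCP) lies on the centre line of the jaws, within the pads' length; the fingertips stand 11 mm ahead of it and the grasp point (between the pads) lies 8 mm behind it; z points along the fingers, x is the direction in which the jaws open and shut, and the axes are right-handed (so a half turn about z gives the same grasp; the last joint's range is limited). The gripper opens to 85 mm and grips with 20 to 120 N. Pads are 22 mm wide; open, the fingers measure 114 mm over their backs; the gripper's body (76 mm by 85 mm) begins 54 mm behind the grasp point. The pads swing forward as they close: fully open they stand 13 mm farther back than shut.
Start: joints at [0.925, 0.181, 1.607, -0, 1.354, -0.206], TCP at [0.245, 0.52, 0.242] pointing down, gripper open.
Joint ranges: [-2.99, 2.99], [-0.89, 2.07], [0.3, 2.58], [-1.14, 4.28], [0, 2.63], [-3.12, 3.12]. Speed limits (rad/s): [2.57, 2.57, 3.01, 3.14, 3.14, 3.14].

### API

Orientations are given as a unit quaternion [w, x, y, z].
In Python, from rig import robot gives the robot as it stands.
- The arm moves only by the shell command python3 -m creep 'ROWS' [OPENING] [FORCE]. ROWS is a JSON object of lists of equal length, an entry for each row: "xyz": the shift along the world's x, y, z in m, a list of three; "yaw": the turn about the world's z in degrees. In form: {"xyz": [[dx, dy, dz], ...], "yaw": [yaw, ...]}. A call has 1 to 8 rows; each row is the pose to reach, as a shift and turn from the pose commanded when the call began; what a row does not reach only later rows make up. A row lasts 1/10 s, in which the tool goes at most 50 mm and 8.59 degrees, less where a joint would pass 70% of its speed; a pose out of reach is approached as far as the arm can. A call with a gripper value outside its range is refused whole. OPENING is the finger opening in m, from 0 to 0.0854, set as the call begins (- or left out, the last holds). The fingers move at their own pace and stop on an object; FORCE is the grip in N (left out, the last holds). Time passes only in rows, so rows that repeat a pose let the fingers close. It gives the time, the measured TCP pose, the force and the opening at its end, in the units of the state.
- robot.observe(): the state, without advancing time (a new reading comes with each control period).
- robot.read_camera(name): name is "scene" or "top"; returns the picture (384x512x3 uint8, red, green, blue); there is no depth.
- robot.calibration(name): a dict with "mtx" (3x3 intrinsics, pixels), "rvec" (rotation vector, rad) and "tvec" (3), from world to camera coordinates, as OpenCV has them. Camera axes: x right, y down, z forward; pixel columns grow to the right and rows downward; lengths in m; the calibration is good to about 2 mm. A picture is of the moment at which its call begins. calibration takes no time and is no camera call.
- robot.close_job(): hands the job in, once; it reports no verdict.
Trained networks look in the newest picture that a camera, given by its name, has taken for a name from the list of things; names that differ only in an ending like _2 or _b are one class to them, and where a whole thing is asked for, a point or a joint stands for the part that bears it (a point fixed in the world has none). Each returns a list of dicts, best first, with "p" (0 to 1); they miss things now and then, are a little off and sometimes report something else, mostly with a low value. They report only what shows in the picture. A call takes as long as a camera call. They do not tell look-alikes from the thing itself.
- robot.silhouettes(camera, query): "mask" (384x512 bool, what is visible of it) and "extent" ([left, top, width, height] in pixels, round what is visible of it).
- robot.tip_of(camera, query): "location" ([column, row] in pixels: a listed point, or the origin of a listed thing).
The state is a dict: "clock": time; "joints": joint angles; "joint_vel": joint speeds; "effort": joint torques, N m; "ee_pos": TCP position; "tool_rot": TCP orientation; "wrist_force": force on the tool from outside, world axes, zero at the start; "ft_torque": the same for the moment, N m; "opening": finger opening in m.
Only numpy, scipy, OpenCV 4.12 (cv2) and the standard library are available. Lean on these libraries where they do the work, as an engineer would, in place of code of your own. Each camera call takes 0.05 s, during which the arm holds its last target.

## Working session

There is one attempt and no reset: what is moved stays moved. The work goes in short steps, Python scripts to look and compute and a shell command to move; the robot and the scene stay as the last step left them, time stands still between calls to the robot, and variables do not carry over. Pictures are saved under pics/ and viewed, and the job is handed in when it is done.

```bash
ls; mkdir -p pics; cat > h.py <<'E'
from rig import robot
import numpy as np, cv2
def cal(n):
    c=robot.calibration(n); return np.array(c["mtx"],float),np.array(c["rvec"],float).reshape(3),np.array(c["tvec"],float).reshape(3)
def proj(n,P):
    K,r,t=cal(n); return cv2.projectPoints(np.array(P,float).reshape(-1,1,3),r,t,K,None)[0].reshape(-1,2)
def onz(n,px,z):
    K,r,t=cal(n); R=cv2.Rodrigues(r)[0]; d=R.T@np.linalg.inv(K)@np.array([px[0],px[1],1.]); c=-R.T@t
    return c+d*(z-c[2])/d[2]
def tri(px):
    # px: dict name->pixel
    A=[];b=[]
    for n,p in px.items():
        K,r,t=cal(n);R=cv2.Rodrigues(r)[0];d=R.T@np.linalg.inv(K)@np.array([p[0],p[1],1.]);d/=np.linalg.norm(d);c=-R.T@t
        M=np.eye(3)-np.outer(d,d);A.append(M);b.append(M@c)
    A=np.vstack(A);b=np.hstack(b);x=np.linalg.lstsq(A,b,rcond=None)[0];return x,np.linalg.norm(A@x-b)
def save(n,f,crop=None,s=1):
    im=robot.read_camera(n)
    if crop: im=im[crop[1]:crop[3],crop[0]:crop[2]]
    im=cv2.resize(im,None,fx=s,fy=s,interpolation=cv2.INTER_CUBIC)
    cv2.imwrite("pics/"+f,im[:,:,::-1]); return im
E
python3 - <<'E'
from h import *
save("scene","s0.png",s=1.5);save("top","t0.png",s=1.5)
for n in("scene","top"):
    K,r,t=cal(n);R=cv2.Rodrigues(r)[0];print(n,K[0,0],-R.T@t, R[2])
for q in["caddy_hinge","lid_lip","spatula_grip","spatula_tip","stand","camera","cup_mid"]:
    for n in("scene","top"):
        print(q,n,[(np.round(d["location"],1),round(d["p"],2)) for d in robot.tip_of(n,q)])
print(robot.observe())
E
```

```text
pics
scene 415.7289846044286 [ 1.11581602 -0.76728529  1.22120709] [-0.38287291  0.57914376 -0.71972276]
top 377.2842452742406 [0.37292526 0.08621551 1.33250233] [ 0.16387273 -0.02305389 -0.98621207]
caddy_hinge scene [(array([275.2, 171.1]), 0.92), (array([315.9, 148.4]), 0.44)]
caddy_hinge top [(array([196. , 209.8]), 0.57)]
lid_lip scene [(array([255.4, 206.8]), 0.88)]
lid_lip top [(array([253.2, 200.1]), 0.89), (array([389., 246.]), 0.15)]
spatula_grip scene [(array([190.3, 252.9]), 0.97)]
spatula_grip top [(array([324.5, 237. ]), 0.93)]
spatula_tip scene []
spatula_tip top [(array([283.8, 249.8]), 0.83)]
stand scene [(array([135.7, 271.2]), 0.81), (array([231.5, 297.6]), 0.79), (array([326.9, 214.2]), 0.78), (array([231.6, 344.8]), 0.7), (array([286.4, 257. ]), 0.64)]
stand top [(array([367.1, 270.8]), 0.93), (array([213. , 149.1]), 0.8), (array([340.6, 172.7]), 0.65), (array([377.9, 151.6]), 0.6)]
camera scene [(array([223.6, 326.9]), 0.85), (array([125.1, 248.1]), 0.85), (array([228.2, 279.6]), 0.81), (array([324.8, 193.7]), 0.78), (array([191.3, 254.2]), 0.2)]
camera top [(ar
[... 182 characters left out ...]
'clock': 0.8, 'joints': array([ 9.24720858e-01,  1.80770349e-01,  1.60700048e+00,  7.85780594e-06,
        1.35381506e+00, -2.06309986e-01]), 'joint_vel': array([-3.57232517e-04, -9.51482829e-05,  3.25117518e-04,  7.19704200e-04,
       -1.05813152e-03, -1.28211524e-03]), 'effort': array([-1.02879905e-03, -4.44796979e+01, -3.51663709e+01, -2.83329582e-04,
        4.98927548e-04,  1.79075511e-05]), 'ee_pos': array([0.24478765, 0.52030534, 0.24230491]), 'tool_rot': array([-4.77991603e-06,  8.44312976e-01,  5.35850350e-01,  1.81510482e-06]), 'wrist_force': array([ 0.4898331 ,  1.10658859, -0.64863528]), 'ft_torque': array([-0.02834856,  0.01757487,  0.00100073]), 'opening': 0.08536250694401466}
```

View pics/s0.png

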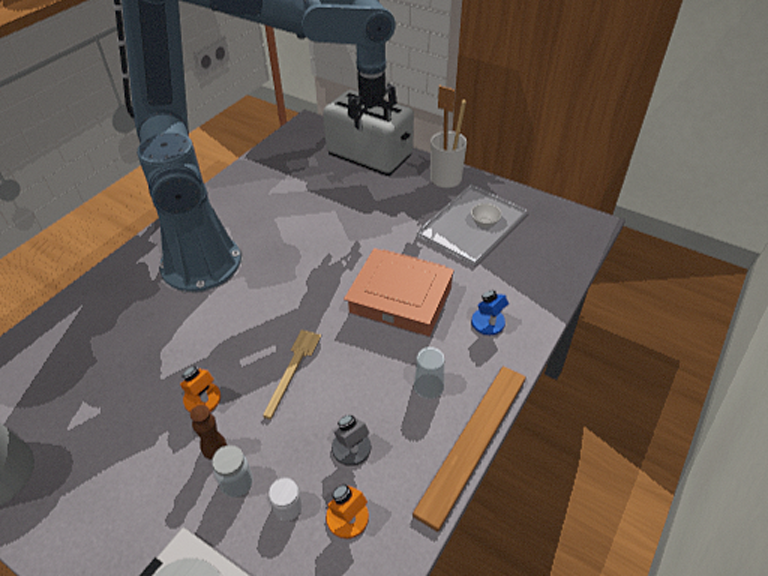

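View pics/t0.png

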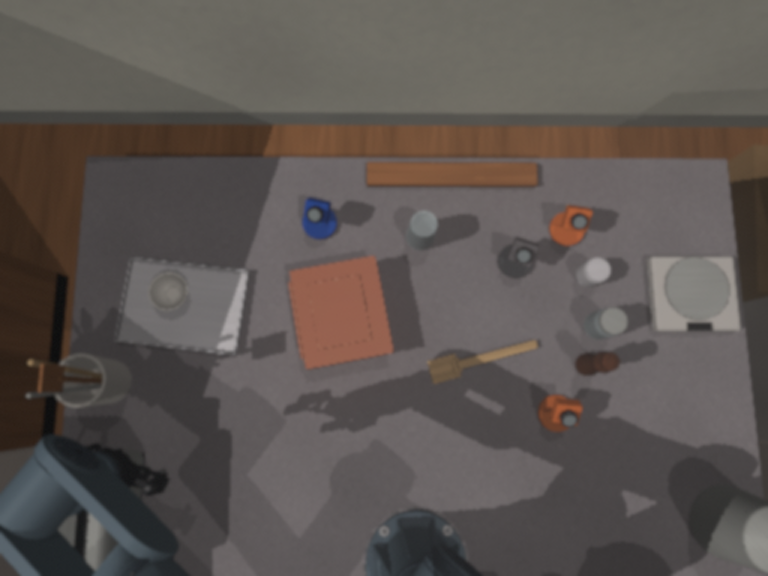

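```bash
python3 - <<'E'
from h import *
a=save("scene","s1.png",crop=(100,140,380,360),s=2.8)
save("top","t1.png",crop=(190,90,430,290),s=3)
for q in["caddy","spatula_grip","stand","camera"]:
    for n in("scene","top"):
        for k,d in enumerate(robot.silhouettes(n,q)):
            m=d["mask"].astype(np.uint8); 
            if d["p"]<.3: continue
            c=max(cv2.findContours(m,0,2)[0],key=cv2.contourArea)
            print(q,n,round(d["p"],2),d["extent"],cv2.minAreaRect(c),m.sum())
            np.save(f"m_{q}_{n}_{k}.npy",m)
h,_=tri({"scene":(275.2,171.1),"top":(196,209.8)});l,_2=tri({"scene":(255.4,206.8),"top":(253.2,200.1)});g,_3=tri({"scene":(190.3,252.9),"top":(324.5,237)})
print(h,_,l,_2,g,_3, onz("top",(283.8,249.8),.002),onz("top",(324.5,237),.007),onz("scene",(190.3,252.9),.007))
print(onz("top",(253.2,200.1),.065),onz("scene",(255.4,206.8),.065),onz("top",(196,209.8),.068),onz("scene",(275.2,171.1),.068))
for c in[(231.5,297.6),(135.7,271.2),(326.9,214.2),(231.6,344.8)]:print(onz("scene",c,0))
for c in[(367.1,270.8),(213,149.1),(340.6,172.7),(377.9,151.6)]:print(onz("top",c,0))
print(tri({"scene":(228.2,279.6),"top":(346.8,171.8)}))
E
```

```text
caddy scene 0.91 [234.2, 169.1, 66.7, 54.9] ((265.3783874511719, 193.270263671875), (65.4341049194336, 48.524173736572266), 17.10272979736328) 2815
caddy top 0.62 [191.3, 171.4, 68.1, 78.2] ((226.1079864501953, 208.343994140625), (67.08203887939453, 61.26826095581055), 79.69515228271484) 4019
spatula_grip scene 0.6 [175.6, 221.0, 37.1, 59.4] ((193.00003051757812, 250.00003051757812), (13.416407585144043, 64.39875793457031), 26.56505012512207) 499
spatula_grip top 0.85 [285.2, 225.8, 73.9, 28.8] ((322.3000183105469, 238.60000610351562), (15.34851360321045, 73.40974426269531), 74.74488067626953) 621
spatula_grip top 0.51 [192.7, 171.4, 68.9, 77.1] ((226.1959991455078, 208.3280029296875), (66.90316772460938, 61.626041412353516), 79.69515228271484) 4004
stand scene 0.95 [315.3, 193.6, 25.3, 33.0] ((325.803466796875, 208.97381591796875), (22.599994659423828, 30.794145584106445), 7.594643592834473) 561
stand scene 0.92 [217.2, 328.8, 28.9, 28.8] ((231.0, 341.0), (34.0, 28.0), 90.0) 790
stand scene 0.85 [123.0, 251.7, 25.8, 24.7] ((133.5, 259.5), (27.0, 25.0), 90.0) 553
stand scene 0.75 [22
[... 2079 characters left out ...]
5218813 -0.17887899 -0.00633678] 0.005724096748676691 [ 0.41058992 -0.02986863  0.002     ] [ 0.45434819 -0.17350364  0.007     ] [ 0.45624568 -0.18777505  0.007     ]
[0.5769141  0.07719149 0.065     ] [0.56360253 0.07165255 0.065     ] [0.54371498 0.26995812 0.068     ] [0.53124008 0.26953183 0.068     ]
[ 0.67544364 -0.25034004  0.        ]
[ 0.34072473 -0.34253432  0.        ]
[0.78421438 0.23076516 0.        ]
[ 0.7640983  -0.37771519  0.        ]
[ 0.33652902 -0.32024985  0.        ]
[0.77620119 0.22288607 0.        ]
[ 6.87768986e-01 -2.41662796e-01 -2.22044605e-16]
[ 0.76740608 -0.38304217  0.        ]
(array([ 0.66701137, -0.24220684,  0.09191157]), np.float64(0.004066973107524014))
```

View pics/s1.png

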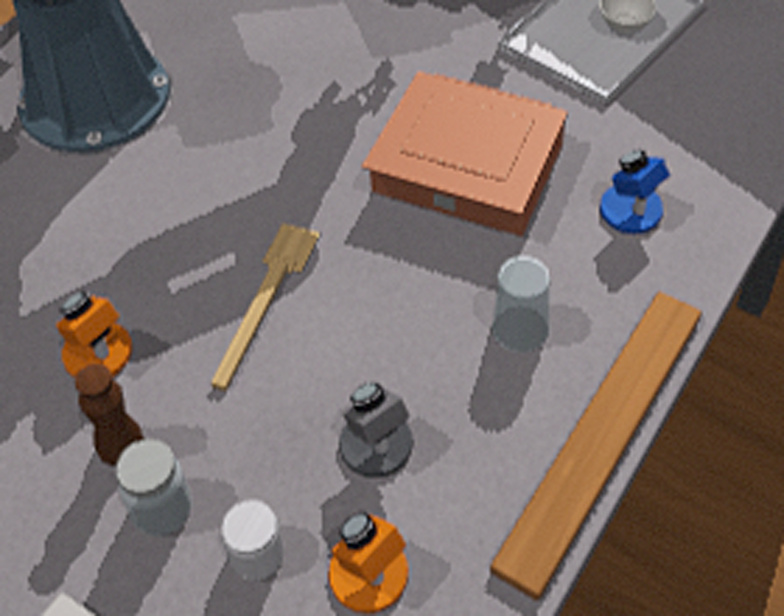

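View pics/t1.png

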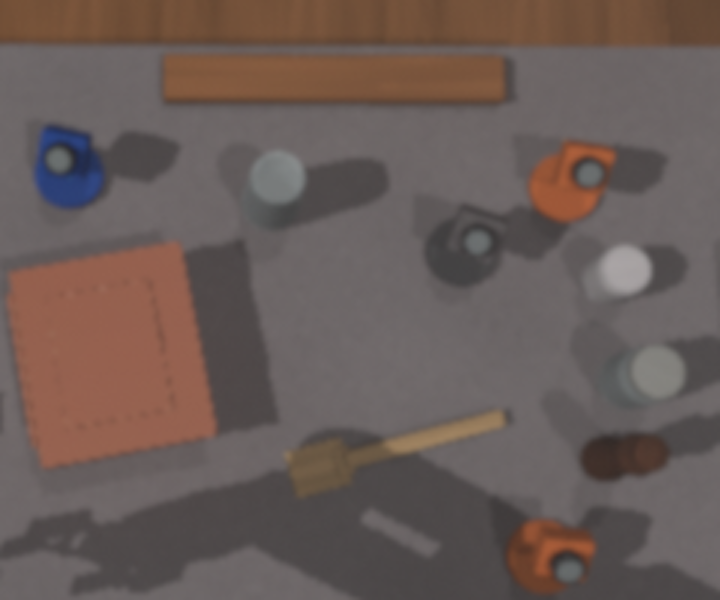

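```bash
python3 - <<'E'
from h import *
T=[(191.7,180.7),(250.3,171),(262,235.7),(203.7,246)]
S=[(302.5,181.1),(287.5,215.7),(230,199.6),(248.9,165.7)]
S=[S[0],S[1],S[2],S[3]]
# order world: T: back-far(+y,+x), front-far, front-near, back-near
for n,L in(("top",T),("scene",S)):
    P=np.array([onz(n,p,.071) for p in L])[:,:2]; print(n,P.round(4).tolist(),"ctr",P.mean(0), [np.linalg.norm(P[i]-P[(i+1)%4]).round(3) for i in range(4)])
    ax=(P[0]+P[3]-P[1]-P[2]); print("caddy x az",np.degrees(np.arctan2(ax[1],ax[0])),"lip mid",(P[1]+P[2])/2,"hinge",(P[0]+P[3])/2)
    ay=(P[0]+P[1]-P[2]-P[3]); print("lat az",np.degrees(np.arctan2(ay[1],ay[0])))
for n,e,t in(("top",(359,229),(287.7,248.7)),("scene",(177.9,277.5),(207.1,222.5))):
    E=onz(n,e,.007)[:2];t=onz(n,t,.003)[:2];d=t-E;print(n,E,t,np.linalg.norm(d),np.degrees(np.arctan2(d[1],d[0])),"grip",E+d*110/260)
E
```

```text
top [[0.6432, 0.2863], [0.6771, 0.0869], [0.4556, 0.0482], [0.4224, 0.2415]] ctr [0.54957243 0.16572282] [np.float64(0.202), np.float64(0.225), np.float64(0.196), np.float64(0.225)]
caddy x az 99.68846800492877 lip mid [0.56633155 0.06755899] hinge [0.53281331 0.26388666]
lat az 10.683964391414934
scene [[0.6509, 0.2743], [0.6869, 0.0923], [0.467, 0.0474], [0.4268, 0.2383]] ctr [0.55790875 0.16306531] [np.float64(0.186), np.float64(0.224), np.float64(0.195), np.float64(0.227)]
caddy x az 101.55514160865124 lip mid [0.57696796 0.06984562] hinge [0.53884955 0.256285  ]
lat az 10.32395059369551
top [ 0.48202452 -0.29694668] [ 0.41431134 -0.04352118] 0.2623157601831517 104.95949712077599 grip [ 0.45337664 -0.1897282 ]
scene [ 0.48312685 -0.28768058] [ 0.42158967 -0.04465707] 0.250693540200646 104.2094768420558 grip [ 0.45709189 -0.18486294]
```

Candidates for the stand in the scene view are grey (233,295), blue (326,210), orange (231,341) and orange (134,262). I choose the grey one. For the spatula, there is one lying on the bench at (193,250) and wooden utensils standing in the crock at (297,75). I choose the one on the bench. The close crop confirms both choices.

```bash
python3 -m creep '{"xyz":[[0.014,-0.046,0],[0.028,-0.092,0],[0.042,-0.138,0],[0.056,-0.184,0],[0.07,-0.23,0],[0.084,-0.276,0],[0.098,-0.322,0],[0.112,-0.368,0]],"yaw":[-6.3,-12.6,-18.9,-25.2,-31.5,-37.8,-44,-50.2]}' 0.05 20
python3 -m creep '{"xyz":[[0.014,-0.046,-0.02],[0.028,-0.092,-0.05],[0.042,-0.138,-0.08],[0.056,-0.184,-0.11],[0.07,-0.23,-0.14],[0.086,-0.291,-0.15],[0.086,-0.291,-0.15]],"yaw":[0,0,0,0,0,0,0]}'
python3 - <<'E'
from h import *
save("scene","s2.png",crop=(130,190,270,310),s=5)
save("top","t2.png",crop=(250,170,410,290),s=4)
s=robot.observe();print(s["ee_pos"],s["tool_rot"],s["clock"])
E
```

```text
clock: 2.1
ee_pos: [0.357, 0.1506, 0.2427]
tool_rot: [0.0, 0.992, 0.125, 0.001]
wrist_force: [1.1, -0.0, -0.2]
opening: 0.0502
clock: 2.8
ee_pos: [0.4428, -0.141, 0.0913]
tool_rot: [-0.0, 0.992, 0.127, -0.0]
wrist_force: [0.0, 1.0, 0.2]
opening: 0.0498
[ 0.44354083 -0.14300899  0.0913453 ] [ 4.37536377e-04  9.92181248e-01  1.24804538e-01 -8.81540549e-05] 2.9
```

View pics/s2.png

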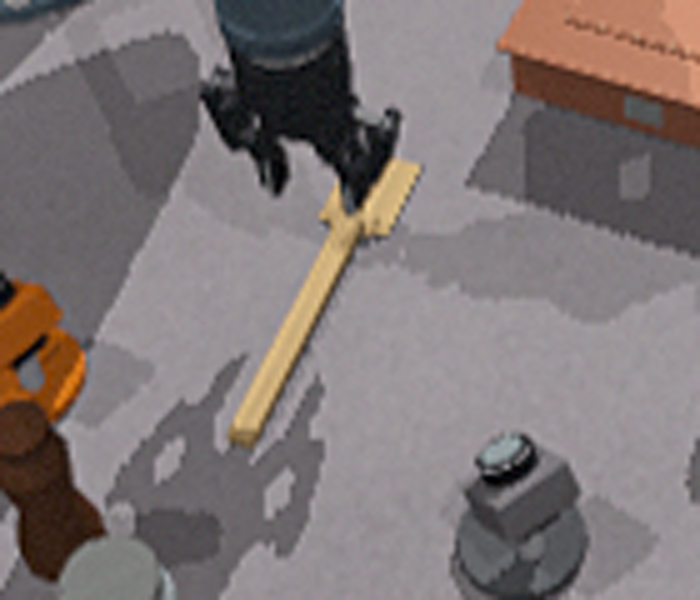

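View pics/t2.png

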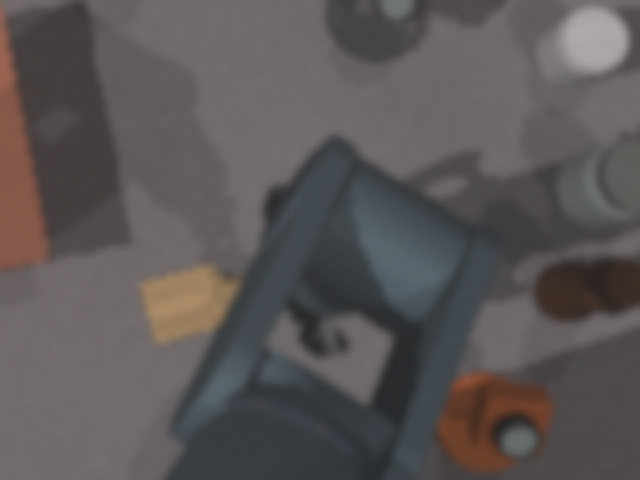

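```bash
python3 -m creep '{"xyz":[[0,0,-0.03],[0,0,-0.055],[0,0,-0.07],[0,0,-0.077],[0,0,-0.077]],"yaw":[0,0,0,0,0]}'
python3 - <<'E'
from h import *
save("scene","s3.png",crop=(130,190,270,310),s=5)
E
```

```text
clock: 3.4
ee_pos: [0.4423, -0.1379, 0.0148]
tool_rot: [-0.001, 0.992, 0.127, -0.001]
wrist_force: [0.2, -0.2, -0.7]
opening: 0.0498
```

View pics/s3.png

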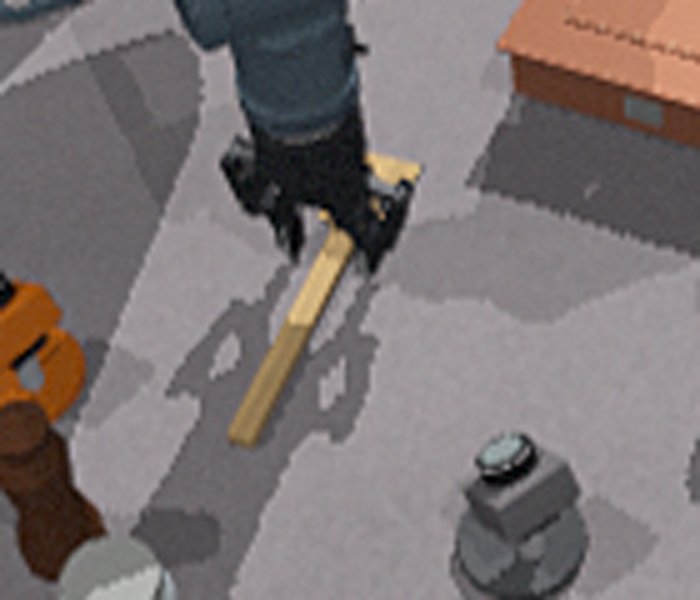

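```bash
python3 -m creep '{"xyz":[[0,0,0],[0,0,0],[0,0,0],[0,0,0],[0,0,0],[0,0,0]],"yaw":[0,0,0,0,0,0]}' 0.0 110
python3 -m creep '{"xyz":[[0,0,0.01],[0,0,0.03],[0,0,0.06],[0,0,0.06]],"yaw":[0,0,0,0]}'
python3 - <<'E'
from h import *
save("scene","s4.png",crop=(130,170,290,290),s=4.5)
for n in("scene","top"):
  for q in("spatula_grip","spatula_tip"):
    print(q,n,[(np.round(d["location"],1),round(d["p"],2)) for d in robot.tip_of(n,q)])
print(robot.observe()["ee_pos"])
E
```

```text
clock: 4.05
ee_pos: [0.4437, -0.1391, 0.0168]
tool_rot: [0.001, 0.992, 0.127, 0.001]
wrist_force: [-1.6, 1.4, 8.5]
opening: 0.0163
clock: 4.45
ee_pos: [0.4455, -0.1403, 0.0795]
tool_rot: [0.002, 0.992, 0.127, 0.003]
wrist_force: [0.1, -0.8, 0.2]
opening: 0.0164
spatula_grip scene [(array([188.8, 244.1]), 0.54)]
spatula_tip scene [(array([208.1, 209.4]), 0.84)]
spatula_grip top []
spatula_tip top [(array([285.2, 247.9]), 0.68)]
[ 0.44207015 -0.13824056  0.07450809]
```

View pics/s4.png

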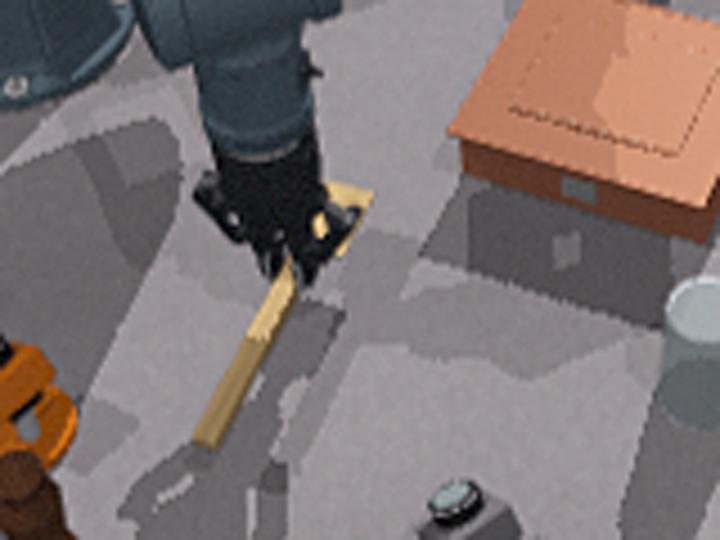

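```bash
python3 - <<'E'
from h import *
t,e=tri({"scene":(208.1,209.4),"top":(285.2,247.9)});print("tip",t,e)
# predicted model: grip offset 50 along az 104.6, TCP at .4435,-.139; height d
for z in(.04,.05,.06,.07):
    print(z,onz("scene",(208.1,209.4),z),onz("top",(285.2,247.9),z),onz("scene",(175.6,268.9),z+.007))
E
```

```text
tip [ 0.41721584 -0.02801765  0.05886709] 0.003644346433337301
0.04 [ 0.40790652 -0.01435953  0.04      ] [ 0.41590158 -0.03143169  0.04      ] [ 0.47654154 -0.28236658  0.047     ]
0.05 [ 0.41389962 -0.02073373  0.05      ] [ 0.41556907 -0.03052146  0.05      ] [ 0.48198585 -0.28649633  0.057     ]
0.06 [ 0.41989273 -0.02710794  0.06      ] [ 0.41523657 -0.02961123  0.06      ] [ 0.48743016 -0.29062609  0.067     ]
0.07 [ 0.42588583 -0.03348215  0.07      ] [ 0.41490406 -0.02870101  0.07      ] [ 0.49287446 -0.29475584  0.077     ]
```

```bash
python3 -m creep '{"xyz":[[0.02,0.008,-0.003],[0.05,0.02,-0.008],[0.08,0.032,-0.013],[0.108,0.044,-0.017],[0.108,0.044,-0.017]],"yaw":[-1,-2,-3,-4.3,-4.3]}'
python3 - <<'E'
from h import *
save("scene","s5.png",crop=(180,150,320,270),s=5)
save("top","t5.png",crop=(180,150,340,270),s=4.5)
for n in("scene","top"):
  for q in("spatula_tip","lid_lip"):
    print(q,n,[(np.round(d["location"],1),round(d["p"],2)) for d in robot.tip_of(n,q)])
s=robot.observe();print(s["ee_pos"],s["wrist_force"])
E
```

```text
clock: 5.2
ee_pos: [0.5526, -0.0933, 0.0568]
tool_rot: [-0.0, 0.996, 0.091, -0.0]
wrist_force: [-0.2, -0.0, -0.5]
opening: 0.0164
spatula_tip scene [(array([237.9, 218.1]), 0.61)]
lid_lip scene [(array([258.9, 208.8]), 0.73)]
spatula_tip top [(array([267.6, 212. ]), 0.82)]
lid_lip top [(array([255.2, 199.6]), 0.82)]
[ 0.54972725 -0.0950034   0.05800113] [ 0.59146185  0.01373828 -0.7800842 ]
```

View pics/s5.png

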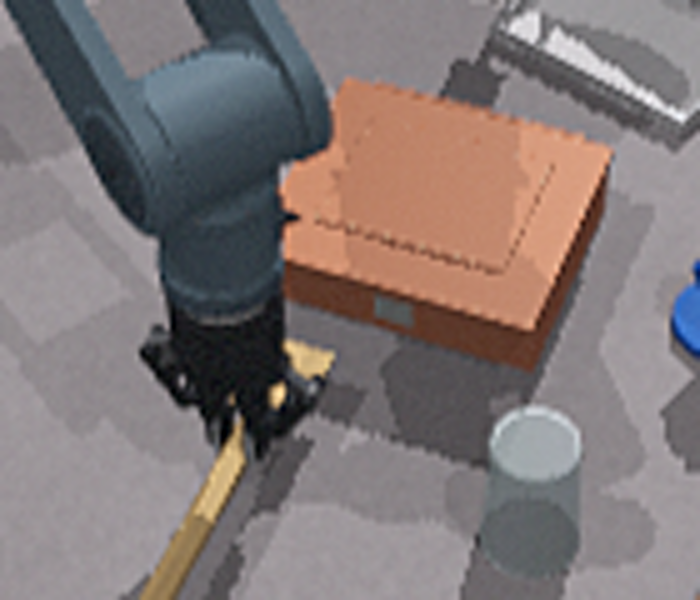

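View pics/t5.png

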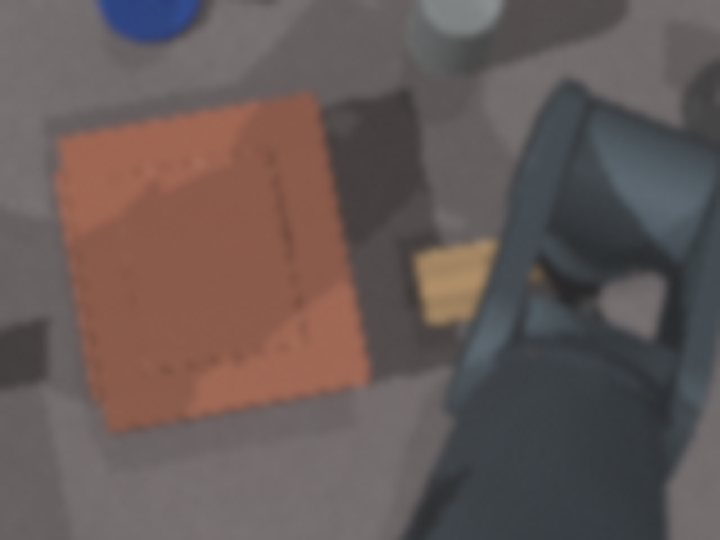

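```bash
python3 - <<'E'
from h import *
u=np.array([-.179,.984])
a=onz("top",(273.1,214.2),.045);b=onz("top",(258.4,211.6),.071);print(a,b,(b-a)[:2]@u)
# scene: blade far corner (336,357)
c=onz("scene",(180+336/5,150+357/5),.045);print(c)
e=onz("scene",(180+310/5,150+268/5),.071);print(e)
P=[onz("scene",(180+532/5,150+330/5),.071)[:2],onz("scene",(180+290/5,150+262/5),.071)[:2]]
n=np.array(P);print(P, "gap corner", (n.mean(0)-c[:2])@u)
E
```

```text
[0.53088824 0.00876789 0.045     ] [0.53665802 0.05982615 0.071     ] 0.04920853333916447
[0.56633221 0.01139266 0.045     ]
[0.51606456 0.05445297 0.071     ]
[array([0.68426324, 0.08897226]), array([0.5001878 , 0.05158101])] gap corner 0.0533069313456714
```

```bash
python3 -m creep '{"xyz":[[-0.003,0.018,0],[-0.007,0.038,0],[-0.009,0.052,0],[-0.011,0.061,0],[-0.011,0.061,0]],"yaw":[0,0,0,0,0]}'
python3 -m creep '{"xyz":[[0,0,0.008],[0,0,0.016],[0,0,0.024],[0,0,0.032],[0,0,0.032]],"yaw":[0,0,0,0,0]}'
python3 - <<'E'
from h import *
save("scene","s6.png",crop=(180,150,320,270),s=5)
save("top","t6.png",crop=(180,150,340,270),s=4.5)
s=robot.observe();print(s["ee_pos"],s["wrist_force"],s["ft_torque"])
E
```

```text
clock: 6.0
ee_pos: [0.5393, -0.0323, 0.0583]
tool_rot: [-0.0, 0.996, 0.091, -0.0]
wrist_force: [-0.6, -0.1, -0.3]
opening: 0.0163
clock: 6.5
ee_pos: [0.5406, -0.0342, 0.0918]
tool_rot: [0.0, 0.996, 0.09, 0.001]
wrist_force: [0.7, -0.1, -1.2]
opening: 0.0165
[ 0.54011099 -0.03402218  0.09073883] [-0.69669061  0.4167915  -0.54818837] [-0.02799139  0.03984232  0.01355002]
```

View pics/s6.png

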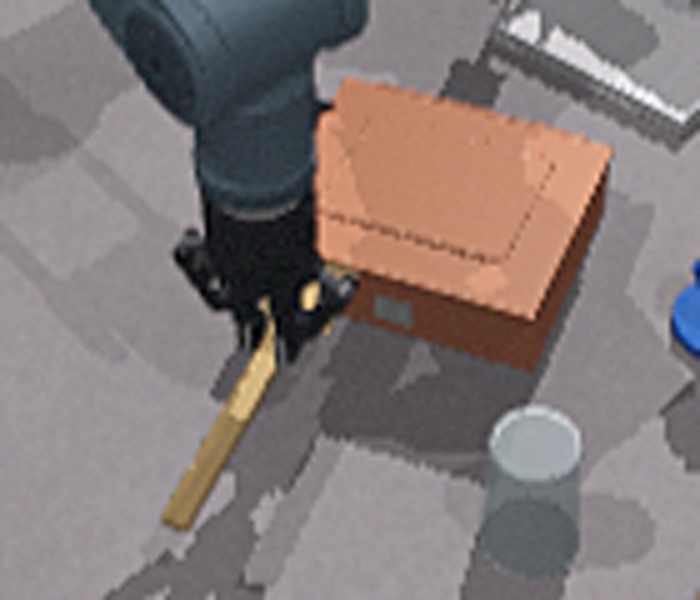

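View pics/t6.png

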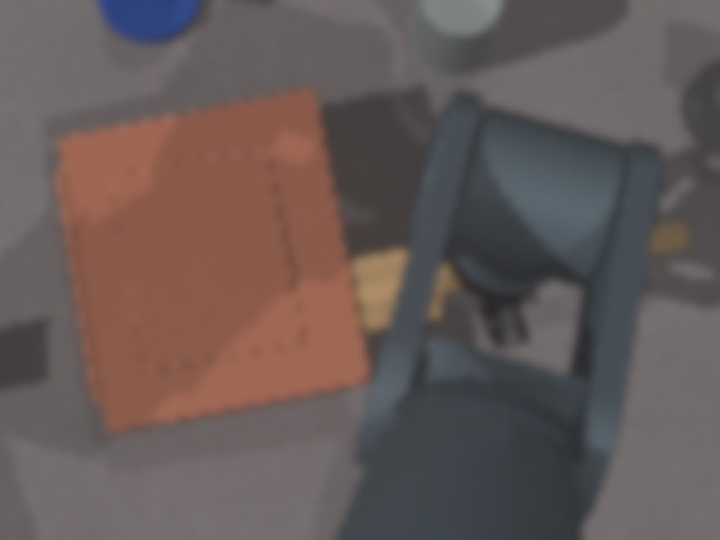

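```bash
python3 - <<'E'
import numpy as np
for t in np.arange(.17,1.75,.1):
    r=.18-.008*t
    du=.1825-r*np.cos(t);dz=.064+r*np.sin(t)-.0768
    print(round(t,2),[round(x,3) for x in(-.179*du,.984*du,dz)])
E
```

```text
0.17 [np.float64(-0.001), np.float64(0.006), np.float64(0.017)]
0.27 [np.float64(-0.002), np.float64(0.011), np.float64(0.035)]
0.37 [np.float64(-0.003), np.float64(0.017), np.float64(0.051)]
0.47 [np.float64(-0.005), np.float64(0.025), np.float64(0.067)]
0.57 [np.float64(-0.006), np.float64(0.034), np.float64(0.082)]
0.67 [np.float64(-0.008), np.float64(0.045), np.float64(0.096)]
0.77 [np.float64(-0.01), np.float64(0.057), np.float64(0.108)]
0.87 [np.float64(-0.013), np.float64(0.07), np.float64(0.119)]
0.97 [np.float64(-0.015), np.float64(0.084), np.float64(0.129)]
1.07 [np.float64(-0.018), np.float64(0.099), np.float64(0.138)]
1.17 [np.float64(-0.021), np.float64(0.114), np.float64(0.144)]
1.27 [np.float64(-0.024), np.float64(0.13), np.float64(0.149)]
1.37 [np.float64(-0.027), np.float64(0.146), np.float64(0.153)]
1.47 [np.float64(-0.03), np.float64(0.163), np.float64(0.155)]
1.57 [np.float64(-0.033), np.float64(0.179), np.float64(0.155)]
1.67 [np.float64(-0.036), np.float64(0.196), np.float64(0.153)]
```

```bash
python3 -m creep '{"xyz":[[-0.001,0.006,0.017],[-0.002,0.011,0.035],[-0.003,0.017,0.051],[-0.005,0.025,0.067],[-0.006,0.034,0.082],[-0.008,0.045,0.096],[-0.010,0.057,0.108],[-0.010,0.057,0.108]],"yaw":[0,0,0,0,0,0,0,0]}'
python3 - <<'E'
from h import *
save("scene","s7.png",crop=(170,90,330,270),s=3.3)
save("top","t7.png",crop=(160,140,340,275),s=4)
s=robot.observe();print(s["ee_pos"],s["wrist_force"],s["ft_torque"])
E
```

```text
clock: 7.4
ee_pos: [0.5304, 0.0247, 0.2]
tool_rot: [-0.0, 0.996, 0.091, 0.001]
wrist_force: [0.3, -0.3, -1.2]
opening: 0.0161
[0.52972228 0.02391786 0.19821763] [ 0.44286104 -0.30448644 -0.38903676] [ 0.01176736  0.00883023 -0.00156259]
```

View pics/s7.png

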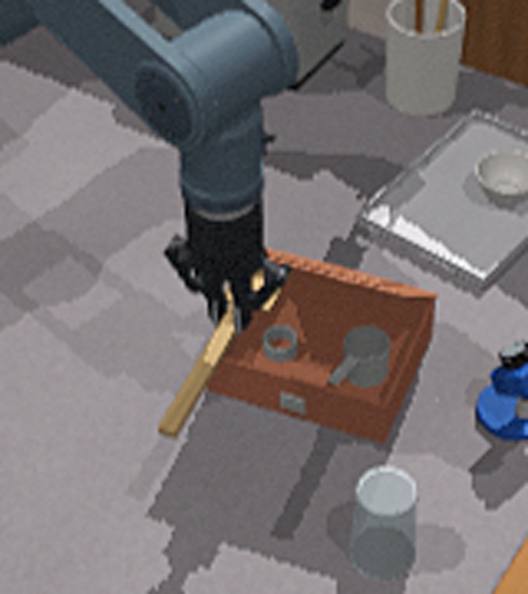

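View pics/t7.png

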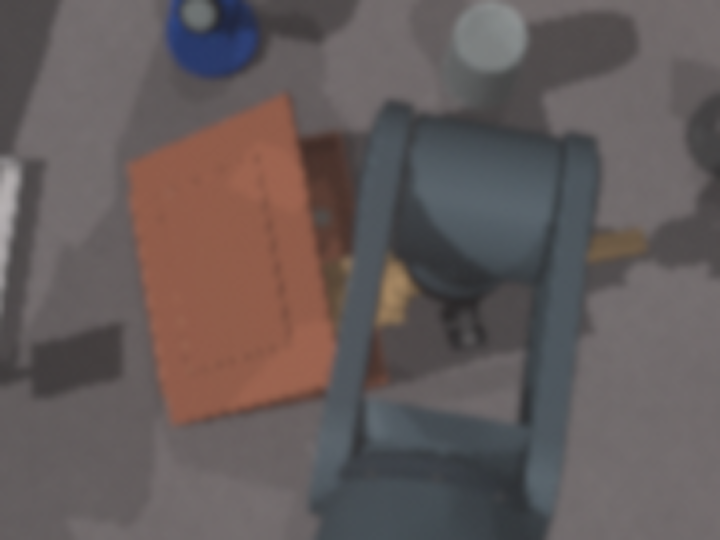

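```bash
python3 -m creep '{"xyz":[[-0.003,0.013,0.011],[-0.005,0.027,0.021],[-0.008,0.042,0.030],[-0.011,0.057,0.036],[-0.014,0.073,0.041],[-0.017,0.089,0.045],[-0.020,0.106,0.047],[-0.023,0.122,0.047]],"yaw":[0,0,0,0,0,0,0,0]}'
python3 -m creep '{"xyz":[[-0.002,0.011,0],[-0.004,0.021,-0.002],[-0.004,0.021,-0.002],[-0.004,0.021,-0.002]],"yaw":[0,0,0,0]}'
python3 - <<'E'
from h import *
save("scene","s8.png",crop=(170,70,350,270),s=3)
save("top","t8.png",crop=(130,130,340,275),s=3.5)
s=robot.observe();print(s["ee_pos"],s["wrist_force"],s["ft_torque"])
E
```

```text
clock: 8.3
ee_pos: [0.5066, 0.1472, 0.2463]
tool_rot: [-0.0, 0.996, 0.09, 0.001]
wrist_force: [0.6, -1.5, -0.7]
opening: 0.0167
clock: 8.7
ee_pos: [0.5025, 0.1666, 0.243]
tool_rot: [-0.0, 0.996, 0.09, -0.0]
wrist_force: [0.8, 0.8, -0.6]
opening: 0.0161
[0.50278626 0.16600218 0.24311116] [ 0.43285463 -1.01231929 -0.19792033] [ 0.00025366  0.00686178 -0.00687727]
```

View pics/s8.png

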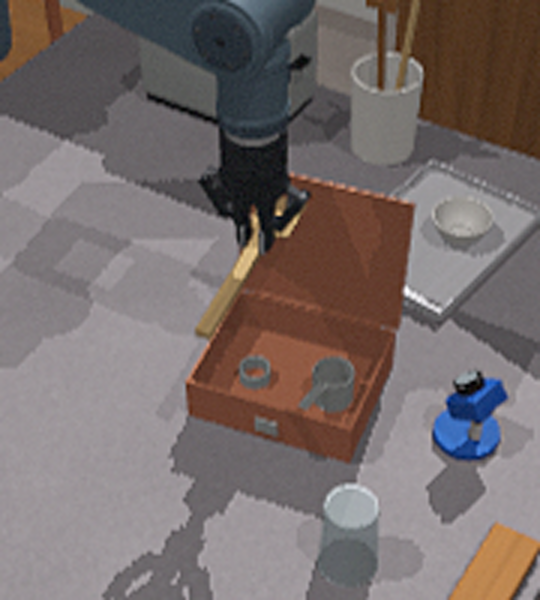

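View pics/t8.png

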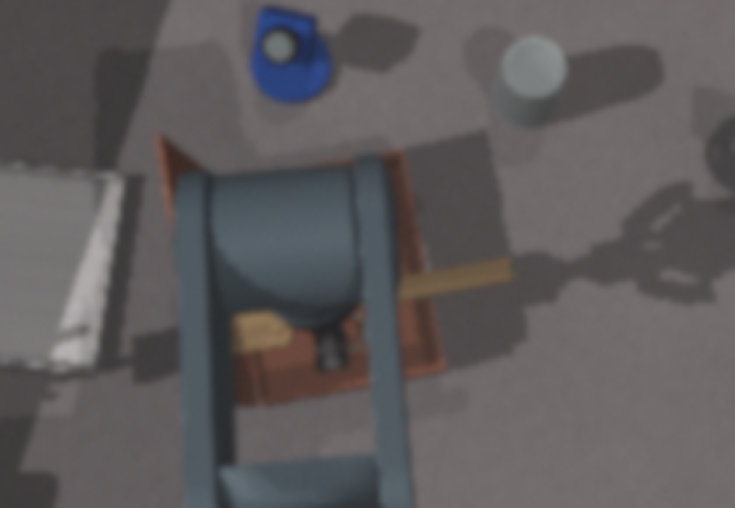

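```bash
python3 -m creep '{"xyz":[[-0.002,0.010,0],[-0.004,0.02,-0.001],[-0.005,0.025,-0.002],[-0.005,0.025,-0.002]],"yaw":[0,0,0,0]}'
python3 - <<'E'
from h import *
save("scene","s9.png",crop=(170,70,350,270),s=3)
save("top","t9.png",crop=(130,130,340,275),s=3.5)
s=robot.observe();print(s["ee_pos"],s["wrist_force"],s["ft_torque"])
x,e=tri({"scene":(307.7,137.7),"top":(175.7,168)});print(x,e)
E
```

```text
clock: 9.2
ee_pos: [0.4974, 0.1923, 0.2411]
tool_rot: [-0.0, 0.996, 0.09, -0.0]
wrist_force: [0.5, -0.7, -1.2]
opening: 0.0161
[0.49767081 0.19169316 0.24121346] [-0.1861292   0.59045773 -0.61236427] [ 0.0072369   0.02045372 -0.01175993]
[0.64075001 0.3037564  0.26192202] 0.0013238166134799797
```

View pics/s9.png

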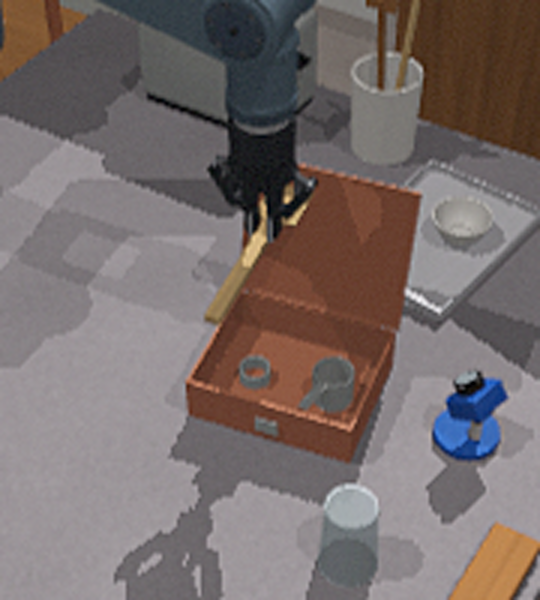

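View pics/t9.png

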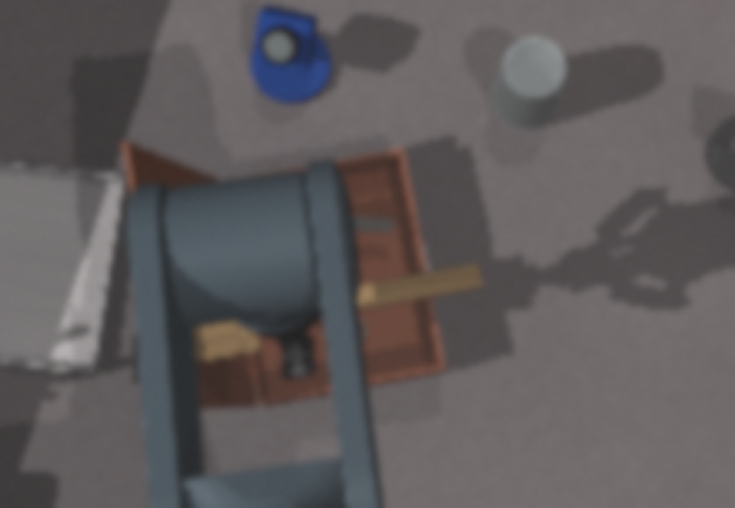

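```bash
python3 -m creep '{"xyz":[[0.005,-0.025,0],[0.012,-0.065,0],[0.019,-0.108,0],[0.028,-0.153,0],[0.036,-0.197,0],[0.02,-0.235,-0.02],[0.0,-0.27,-0.05],[-0.02,-0.3,-0.08]],"yaw":[0,0,0,0,0,1,2,3]}'
python3 -m creep '{"xyz":[[-0.018,-0.018,-0.03],[-0.034,-0.03,-0.06],[-0.034,-0.03,-0.09],[-0.034,-0.03,-0.12],[-0.034,-0.03,-0.132],[-0.034,-0.03,-0.132]],"yaw":[1.3,1.3,1.3,1.3,1.3,1.3]}'
python3 - <<'E'
from h import *
save("scene","s10.png",crop=(120,90,340,310),s=2.7)
s=robot.observe();print(s["ee_pos"],s["wrist_force"],s["ft_torque"])
E
```

```text
clock: 10.1
ee_pos: [0.4775, -0.1108, 0.161]
tool_rot: [0.001, 0.993, 0.116, 0.001]
wrist_force: [-0.8, -0.8, -0.7]
opening: 0.0161
clock: 10.7
ee_pos: [0.4426, -0.1381, 0.028]
tool_rot: [-0.001, 0.992, 0.127, -0.001]
wrist_force: [-0.0, 0.4, 0.2]
opening: 0.0166
[ 0.44374846 -0.13860214  0.02927539] [-0.01999656 -0.05097697 -0.75223761] [ 0.05279262 -0.01272304  0.01495281]
```

View pics/s10.png

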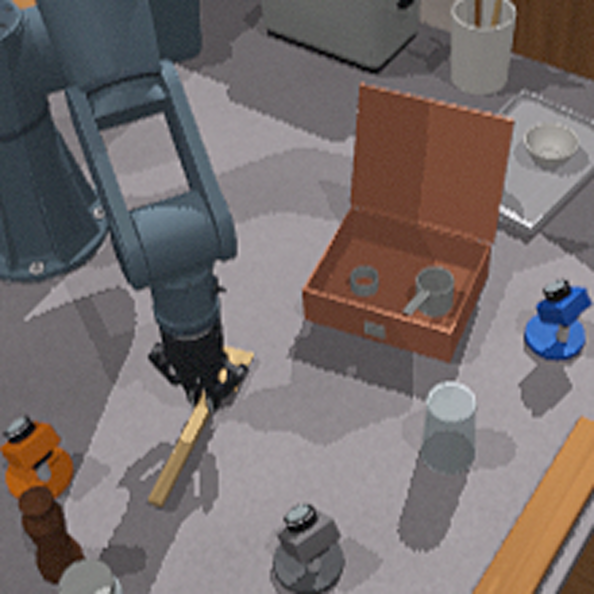

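```bash
python3 -m creep '{"xyz":[[0,0,-0.005],[0,0,-0.009],[0,0,-0.012],[0,0,-0.012]],"yaw":[0,0,0,0]}'
```

```text
clock: 11.15
ee_pos: [0.4439, -0.1386, 0.0173]
tool_rot: [0.0, 0.992, 0.127, 0.0]
wrist_force: [0.1, 0.3, -0.7]
opening: 0.0162
```

```bash
python3 -m creep '{"xyz":[[0,0,-0.001],[0,0,-0.002],[0,0,-0.003],[0,0,-0.003]],"yaw":[0,0,0,0]}'
```

```text
clock: 11.55
ee_pos: [0.4441, -0.1388, 0.0167]
tool_rot: [-0.0, 0.992, 0.127, -0.0]
wrist_force: [-10.4, 5.8, 31.0]
opening: 0.0164
```

```bash
python3 -m creep '{"xyz":[[0,0,0.002],[0,0,0.002]],"yaw":[0,0]}'
python3 -m creep '{"xyz":[[0,0,0],[0,0,0],[0,0,0],[0,0,0],[0,0,0.04],[0,0,0.08],[0,0,0.12],[0,0,0.15]],"yaw":[0,0,0,0,0,0,0,0]}' 0.045 20
python3 - <<'E'
from h import *
save("scene","s11.png",crop=(120,140,340,310),s=3.4)
save("top","t11.png",crop=(170,130,370,280),s=3.8)
for n in("scene","top"):
  for q in("cup_mid","cup_base","cup","caddy_hinge","lid_lip","caddy","cutter"):
    print(q,n,[(np.round(d["location"],1),round(d["p"],2)) for d in robot.tip_of(n,q)])
E
```

```text
clock: 11.75
ee_pos: [0.4443, -0.139, 0.0169]
tool_rot: [0.0, 0.992, 0.127, 0.001]
wrist_force: [0.4, 0.3, -0.9]
opening: 0.0163
clock: 12.55
ee_pos: [0.4443, -0.139, 0.1687]
tool_rot: [0.001, 0.992, 0.127, 0.001]
wrist_force: [0.8, -0.6, -0.1]
opening: 0.0449
cup_mid scene [(array([283.4, 197.1]), 0.58)]
cup_base scene [(array([282.1, 199.7]), 0.67)]
cup scene [(array([280.2, 204.5]), 0.61), (array([271.3, 173.5]), 0.26)]
caddy_hinge scene [(array([274. , 174.5]), 0.78), (array([323.1, 150.1]), 0.68), (array([191.9, 254.4]), 0.21)]
lid_lip scene [(array([279.7, 125.8]), 0.68)]
caddy scene [(array([269.1, 200.2]), 0.88)]
cutter scene [(array([256.3, 195.2]), 0.56)]
cup_mid top [(array([220.6, 194.4]), 0.65), (array([195.7, 210. ]), 0.55)]
cup_base top [(array([220.9, 195.2]), 0.64)]
cup top [(array([227.3, 194.5]), 0.65), (array([395.9, 216.4]), 0.49)]
caddy_hinge top [(array([195.5, 212.8]), 0.63), (array([340.3, 172.5]), 0.28)]
lid_lip top [(array([169.2, 204.6]), 0.87)]
caddy top [(array([227.2, 211.1]), 0.88)]
cutter top [(array([229.5, 221.4]), 0.48)]
```

View pics/s11.png

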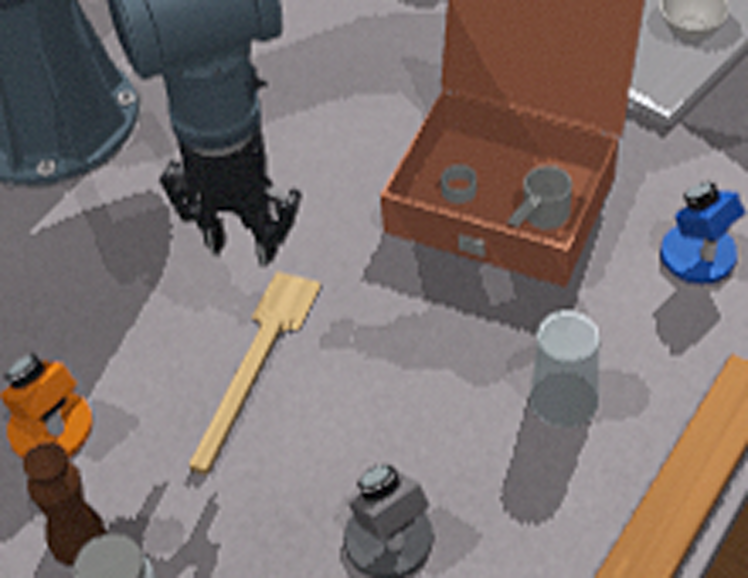

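View pics/t11.png

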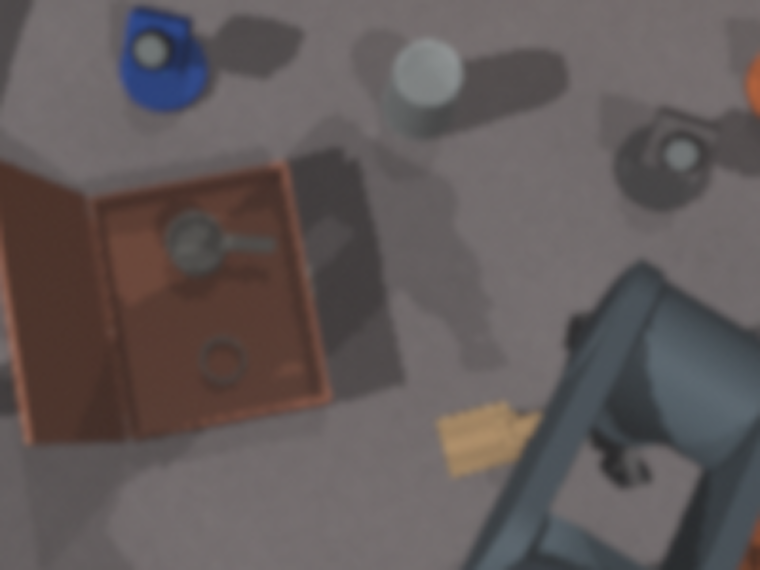

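```bash
python3 - <<'E'
from h import *
for n,c,h in(("top",(221.3,193.2),(242.1,194)),("scene",(281.2,194.4),(271.0,205.2))):
    C=onz(n,c,.053);H=onz(n,h,.050);d=(H-C)[:2];print(n,C,H,np.linalg.norm(d),np.degrees(np.arctan2(d[1],d[0])))
# cup_mid
print(tri({"scene":(283.4,197.1),"top":(220.6,194.4)}),onz("scene",(283.4,197.1),.029),onz("top",(220.6,194.4),.029))
# check shift at caddy corners z=.065: front corners
for n,L in(("top",[(170+285/3.8,130+165/3.8),(170+328/3.8,130+400/3.8)]),("scene",[(120+568/3.4,140+243/3.4),(120+384/3.4,140+198/3.4)])):
    print(n,[onz(n,p,.065) for p in L])
print(robot.observe()["ee_pos"])
E
```

```text
top [0.6030897  0.18670917 0.053     ] [0.60071595 0.11530838 0.05      ] 0.07144023029006145 -91.90411641402852
scene [0.60802888 0.18503437 0.053     ] [0.60177016 0.11990326 0.05      ] 0.06543113877310217 -95.48893970857605
(array([0.60757079, 0.19444236, 0.02694524]), np.float64(0.007263807047320885)) [0.61193747 0.19675385 0.029     ] [0.60314256 0.19099333 0.029     ]
top [array([0.66995353, 0.10513185, 0.065     ]), array([0.45754243, 0.06710215, 0.065     ])]
scene [array([0.67353133, 0.11329699, 0.065     ]), array([0.4690905 , 0.06315425, 0.065     ])]
[ 0.44374509 -0.13867983  0.16611439]
```

```bash
python3 -m creep '{"xyz":[[0.02,0.034,0],[0.045,0.075,0],[0.07,0.12,0],[0.095,0.162,0],[0.12,0.205,0],[0.145,0.247,-0.03],[0.158,0.27,-0.06],[0.158,0.27,-0.066]],"yaw":[-3,-6,-9,-12,-15,-18,-18,-18]}'
python3 - <<'E'
from h import *
save("scene","s12.png",crop=(210,130,330,230),s=6)
save("top","t12.png",crop=(160,130,310,250),s=5)
s=robot.observe();p=s["ee_pos"];print(p,s["tool_rot"])
print(proj("scene",[[.6025,.131,.0495],p+[0,0,-.011]]),proj("top",[[.6025,.131,.0495],p+[0,0,-.011]]))
E
```

```text
clock: 14.15
ee_pos: [0.5999, 0.1348, 0.095]
tool_rot: [-0.0, 1.0, -0.028, -0.004]
wrist_force: [-0.1, 0.3, -0.4]
opening: 0.0447
[0.60018129 0.1318062  0.09791475] [ 3.00001895e-04  9.99584032e-01 -2.87452399e-02 -2.32059272e-03]
[[272.68702072 203.47059568]
 [272.42190416 196.36966186]] [[237.55331506 193.52333987]
 [236.92752459 192.23902588]]
```

View pics/s12.png

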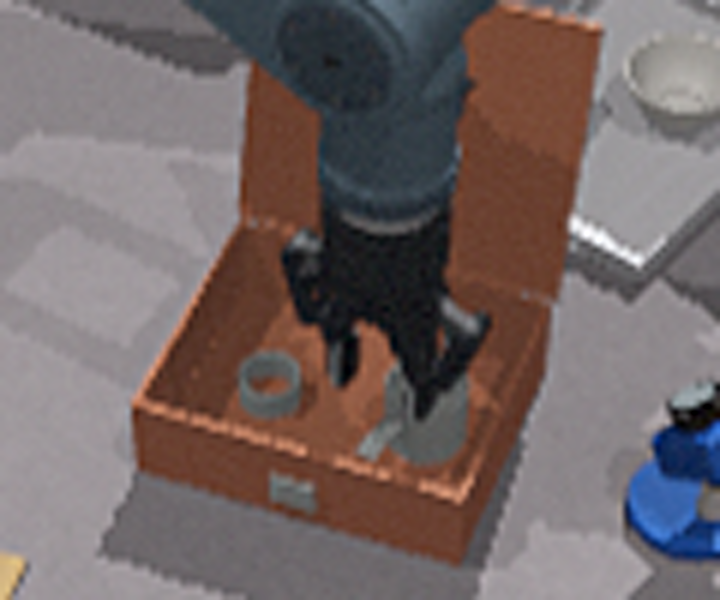

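View pics/t12.png

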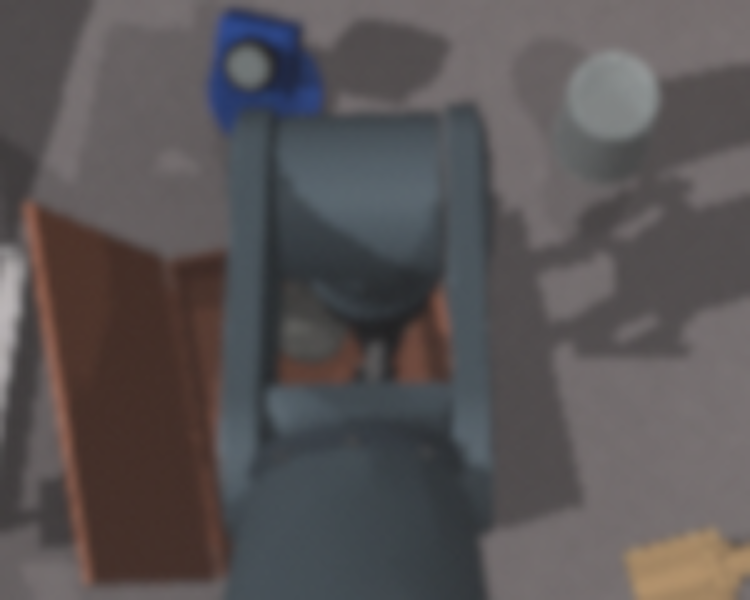

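```bash
python3 -m creep '{"xyz":[[0.001,0,-0.015],[0.001,0,-0.03],[0.001,0,-0.04],[0.001,0,-0.044],[0.001,0,-0.044]],"yaw":[0,0,0,0,0]}'
python3 - <<'E'
from h import *
save("scene","s13.png",crop=(210,130,330,230),s=6)
s=robot.observe();p=s["ee_pos"];print(p,s["wrist_force"])
E
```

```text
clock: 14.75
ee_pos: [0.6023, 0.1308, 0.0556]
tool_rot: [0.0, 1.0, -0.03, -0.001]
wrist_force: [-0.5, 0.1, 0.1]
opening: 0.0449
[0.60274644 0.13098666 0.05625845] [-0.04661264 -1.16565051  0.19106113]
```

View pics/s13.png

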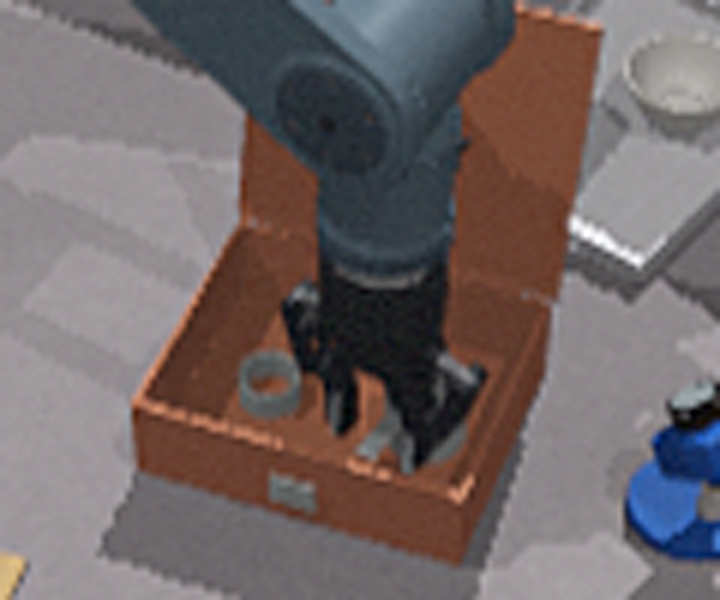

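```bash
python3 -m creep '{"xyz":[[0,0,-0.003],[0,0,-0.003],[0,0,-0.003],[0,0,-0.003],[0,0,-0.003],[0,0,-0.003],[0,0,-0.003]],"yaw":[0,0,0,0,0,0,0]}' 0.0 30
python3 -m creep '{"xyz":[[0,0,0],[0,0,0],[0,0,0.01],[0,0,0.03],[0,0,0.03]],"yaw":[0,0,0,0,0]}' 0.0 90
python3 - <<'E'
from h import *
save("scene","s14.png",crop=(210,130,330,230),s=6)
s=robot.observe();p=s["ee_pos"];print(p,s["wrist_force"],s["ft_torque"])
E
```

```text
clock: 15.5
ee_pos: [0.603, 0.1313, 0.0535]
tool_rot: [0.0, 1.0, -0.03, 0.0]
wrist_force: [-0.5, -0.0, 1.7]
opening: 0.0127
clock: 16.0
ee_pos: [0.6046, 0.1315, 0.0861]
tool_rot: [-0.0, 1.0, -0.03, 0.002]
wrist_force: [1.0, -0.1, -0.6]
opening: 0.0099
[0.60392721 0.13140932 0.08478748] [-0.48234904 -0.77037539 -1.9349601 ] [-0.01785048  0.00894706 -0.00054751]
```

View pics/s14.png

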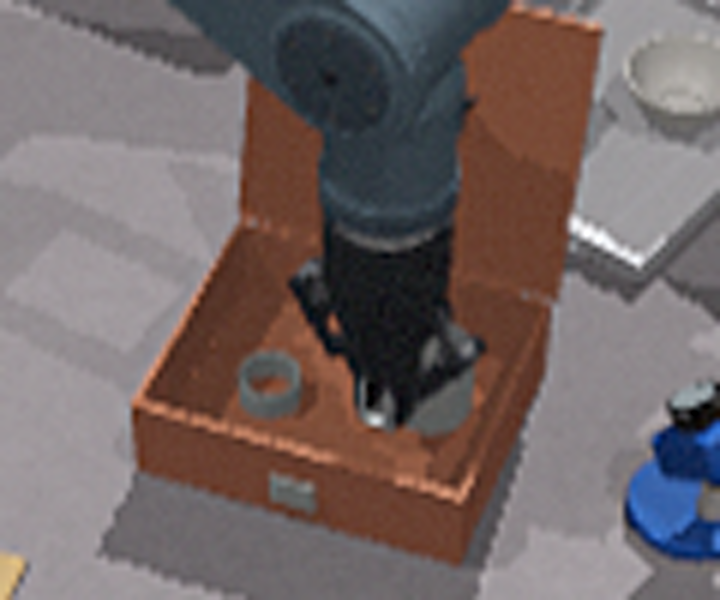

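```bash
python3 -m creep '{"xyz":[[0,0,0.02],[0,0,0.05],[0,0,0.085],[0,-0.01,0.115],[-0.01,-0.04,0.115],[-0.02,-0.075,0.115],[-0.035,-0.115,0.115],[-0.05,-0.155,0.115]],"yaw":[0,0,0,0,-6,-13,-21,-29]}'
python3 -m creep '{"xyz":[[-0.007,-0.025,0],[-0.014,-0.046,-0.01],[-0.014,-0.046,-0.02],[-0.014,-0.046,-0.03],[-0.014,-0.046,-0.05],[-0.014,-0.046,-0.06],[-0.014,-0.046,-0.07],[-0.014,-0.046,-0.07]],"yaw":[-8,-16,-24,-32,-40,-48,-56,-57.5]}'
python3 - <<'E'
from h import *
save("scene","s15.png",crop=(150,150,310,270),s=4.5)
save("top","t15.png",crop=(210,140,370,270),s=4.5)
s=robot.observe();p=s["ee_pos"];print(p,s["tool_rot"],s["wrist_force"],s["ft_torque"])
for n in("scene","top"):
  for q in("cup_mid","cup_base"):
    print(q,n,[(np.round(d["location"],1),round(d["p"],2)) for d in robot.tip_of(n,q)])
E
```

```text
clock: 16.85
ee_pos: [0.5516, -0.0246, 0.1973]
tool_rot: [0.0, 0.96, -0.281, -0.001]
wrist_force: [-0.8, 0.6, -1.4]
opening: 0.0096
clock: 17.65
ee_pos: [0.537, -0.0691, 0.1258]
tool_rot: [-0.001, -0.707, 0.707, 0.002]
wrist_force: [-0.8, -0.1, -1.5]
opening: 0.0101
[ 0.53834667 -0.06952345  0.12773427] [ 2.92244847e-04  7.08599027e-01 -7.05611027e-01 -6.41538111e-04] [-0.26810257 -0.30118035 -0.90706577] [-0.00429399  0.04817075  0.03375948]
cup_mid scene [(array([241.4, 229.3]), 0.84), (array([285.5, 254.6]), 0.51)]
cup_base scene [(array([239.8, 233.6]), 0.59), (array([322. , 147.3]), 0.41)]
cup_mid top []
cup_base top []
```

View pics/s15.png

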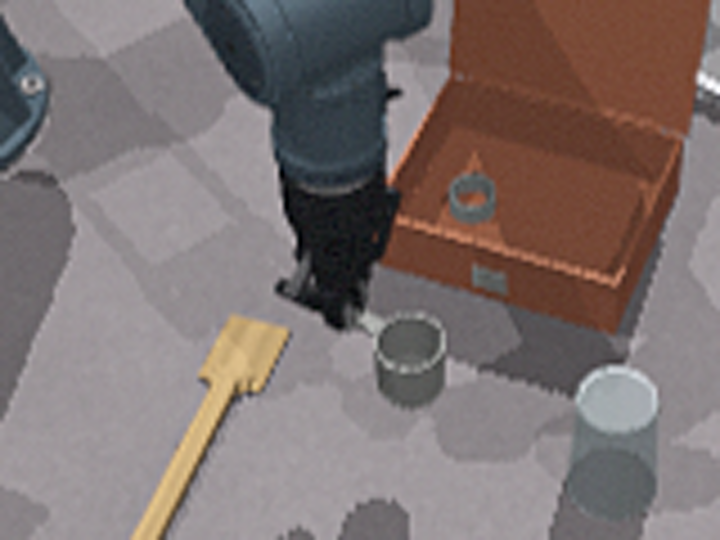

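View pics/t15.png

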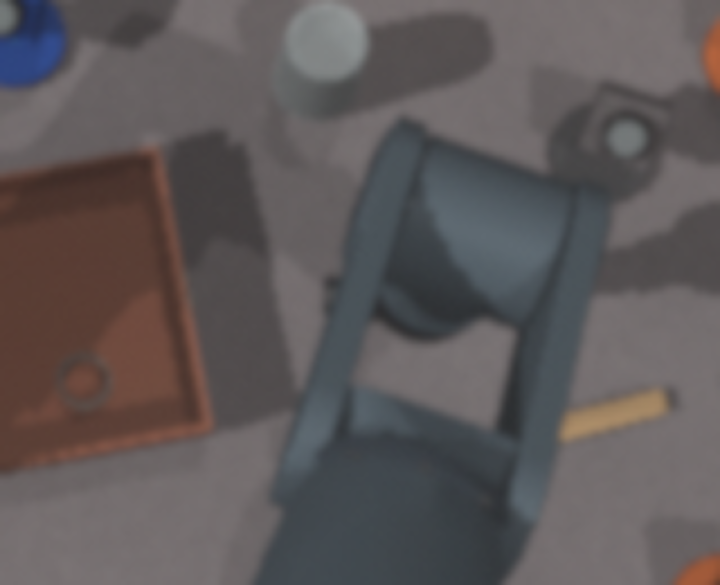

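```bash
python3 -m creep '{"xyz":[[0,0,-0.03],[0,0,-0.055],[0,0,-0.07],[0,0,-0.073],[0,0,-0.075],[0,0,-0.075]],"yaw":[0,0,0,0,0,0]}'
python3 -m creep '{"xyz":[[0,0,-0.001],[0,0,-0.002],[0,0,-0.003],[0,0,-0.003]],"yaw":[0,0,0,0]}'
```

```text
clock: 18.55
ee_pos: [0.5396, -0.07, 0.0542]
tool_rot: [-0.0, 0.708, -0.706, 0.001]
wrist_force: [-0.7, -0.4, -0.3]
opening: 0.0101
clock: 18.95
ee_pos: [0.5389, -0.0697, 0.0504]
tool_rot: [-0.0, 0.708, -0.706, 0.0]
wrist_force: [0.9, -0.5, -0.2]
opening: 0.0103
```

```bash
python3 -m creep '{"xyz":[[0,0,-0.001],[0,0,-0.002],[0,0,-0.002]],"yaw":[0,0,0]}'
python3 - <<'E'
from h import *
save("scene","s16.png",crop=(190,180,270,250),s=9)
s=robot.observe();p=s["ee_pos"];print(p,s["wrist_force"],s["ft_torque"])
E
```

```text
clock: 19.25
ee_pos: [0.5384, -0.0698, 0.0492]
tool_rot: [0.001, 0.708, -0.706, -0.0]
wrist_force: [-6.8, -0.1, 10.9]
opening: 0.0102
[ 0.53847306 -0.06982825  0.04926117] [-5.93694531  0.53485127 11.1678521 ] [ 0.05113393  0.99726105 -0.05215846]
```

View pics/s16.png

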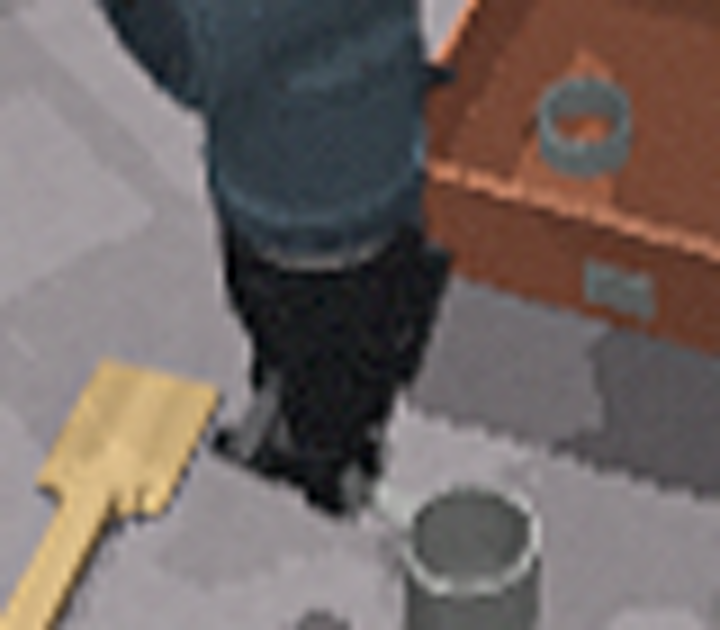

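```bash
python3 -m creep '{"xyz":[[0,0,0],[0,0,0],[-0.004,0,-0.003],[-0.007,0,-0.006],[-0.011,0,-0.0095],[-0.014,0,-0.013],[-0.014,0,-0.013]],"yaw":[0,0,0,0,0,0,0]}' 0.0 25
python3 - <<'E'
from h import *
save("scene","s17.png",crop=(190,180,280,255),s=8)
s=robot.observe();p=s["ee_pos"];print(p,s["wrist_force"],s["ft_torque"])
E
```

```text
clock: 20.0
ee_pos: [0.5267, -0.0706, 0.0378]
tool_rot: [-0.001, 0.708, -0.706, 0.002]
wrist_force: [-4.0, 0.5, 18.0]
opening: 0.0099
[ 0.52682445 -0.07061769  0.03792657] [-4.87659863 -0.64335831 17.28344358] [0.0040426  0.22361251 0.0171441 ]
```

View pics/s17.png

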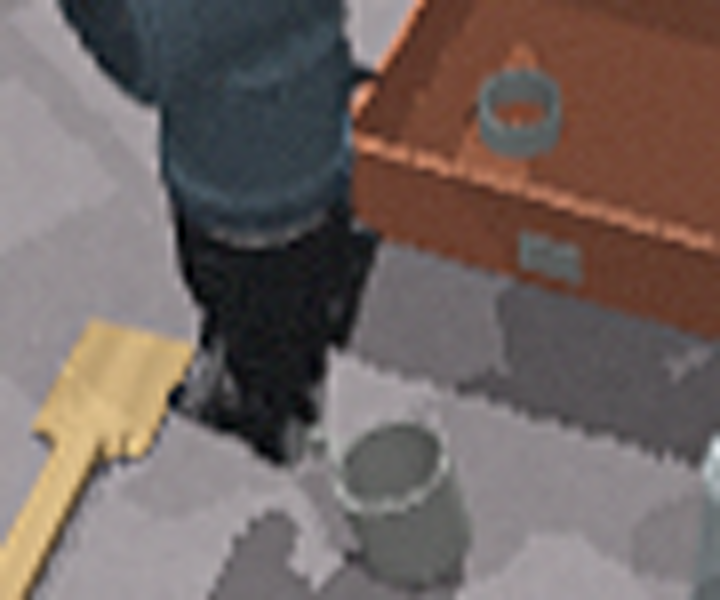

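```bash
python3 -m creep '{"xyz":[[-0.002,0,-0.004],[-0.004,0,-0.008],[-0.006,0,-0.011],[-0.008,0,-0.0145],[-0.008,0,-0.0145]],"yaw":[0,0,0,0,0]}'
python3 - <<'E'
from h import *
save("scene","s18.png",crop=(190,180,280,255),s=8)
s=robot.observe();p=s["ee_pos"];print(p,s["wrist_force"],s["ft_torque"])
E
```

```text
clock: 20.55
ee_pos: [0.5188, -0.0701, 0.0222]
tool_rot: [-0.001, 0.708, -0.707, 0.002]
wrist_force: [1.1, 1.7, 7.9]
opening: 0.0098
[ 0.51889584 -0.0701214   0.02223457] [1.68670661 1.92061513 5.73331418] [ 0.32173749 -0.51496372  0.14360784]
```

View pics/s18.png

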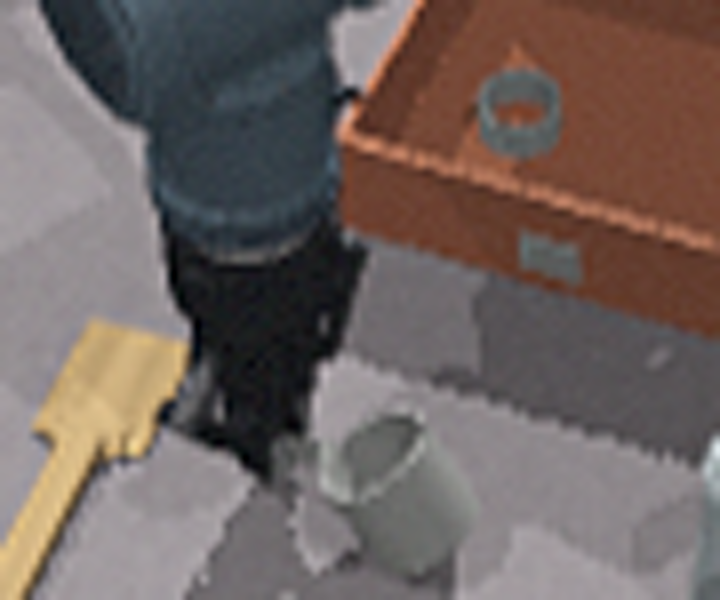

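```bash
python3 -m creep '{"xyz":[[0,0,0],[0,0,0],[0,0,0],[0,0,0.02],[0,0,0.06],[0,0,0.1],[0,0,0.1]],"yaw":[0,0,0,0,0,0,0]}' 0.0 100
cat > fit.py <<'E'
from h import *
from scipy.optimize import minimize
from scipy.spatial.transform import Rotation as R
ph=np.linspace(0,2*np.pi,48,endpoint=False)
def cupR(az,tilt,roll): 
    # handle(-x_cup) az; tilt>0: z leans toward handle; roll about handle
    # cup x axis (horizontal, away from handle)
    Rz=R.from_euler('z',az+180,degrees=True)
    return (Rz*R.from_euler('y',-tilt,degrees=True)*R.from_euler('x',roll,degrees=True)).as_matrix()
def circ(r,z): return np.c_[r*np.cos(ph),r*np.sin(ph),np.full(48,z)]
def draw(n,base,M,s,off):
    P=[proj(n,base+c@M.T) for c in(circ(.026,0),circ(.027,.05),np.array([[-.027,-.007,.046],[-.072,-.007,.046],[-.072,.007,.046],[-.027,.007,.046]]))]
    return [((p-off)*s) for p in P]
E
python3 - <<'E'
from fit import *
im=save("scene","s19.png",crop=(190,140,290,230),s=7)
s=robot.observe();p=s["ee_pos"];print(p,s["tool_rot"],s["wrist_force"],s["ft_torque"])
for d in robot.silhouettes("scene","cup_mid"): print(d["p"],d["extent"],d["mask"].sum())
m=robot.silhouettes("scene","cup_mid")[0]["mask"];np.save("mc.npy",m)
for q in("cup_mid","cup_base"): print(q,[(d["location"],d["p"]) for d in robot.tip_of("scene",q)])
E
```

```text
clock: 21.3
ee_pos: [0.5208, -0.0711, 0.1266]
tool_rot: [-0.002, 0.708, -0.706, 0.005]
wrist_force: [0.9, -0.8, -1.6]
opening: 0.009
[ 0.51917874 -0.07051336  0.12392755] [-0.0014466   0.70776751 -0.70643693  0.00315016] [ 0.02314305  0.14500156 -1.4828951 ] [ 0.0202344   0.09422969 -0.00873582]
0.69 [223.6, 212.6, 28.0, 22.8] 338
0.16 [143.8, 296.8, 22.5, 37.0] 629
cup_mid [([242.2, 223.0], 0.62), ([255.3, 192.5], 0.38)]
cup_base [([242.5, 229.3], 0.89)]
```

View pics/s19.png

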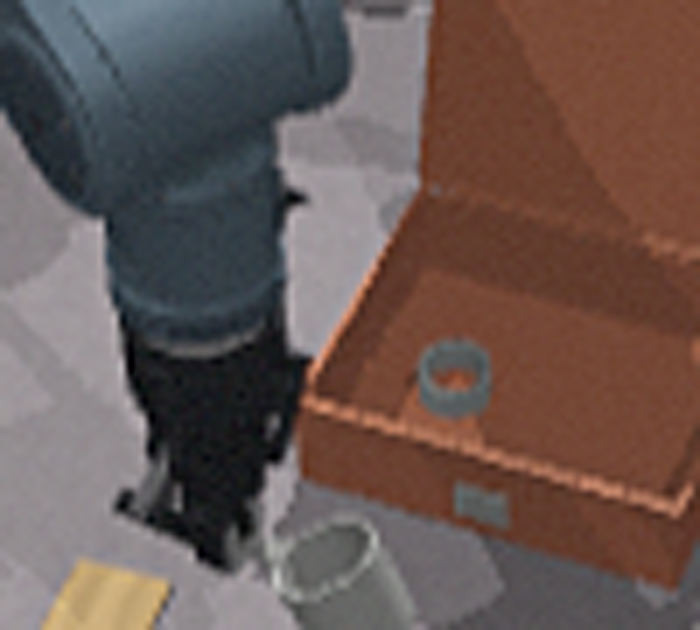

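```bash
python3 - <<'E'
from fit import *
im=save("scene","s20.png",crop=(205,190,275,245),s=8)
s=robot.observe();p=np.array([.5195,-.0705,.125]);G=p-[0,0,.003]
outs=[]
for t in(25,30,35,40):
    M=cupR(180,t,0);b=G-M@np.array([-.056,0,.0455])
    o=im[:,:,::-1].copy()
    for c in draw("scene",b,M,8,np.array([205,190])): cv2.polylines(o,[c.round().astype(int)],True,(0,0,255),1)
    cv2.putText(o,str(t),(5,20),0,.7,(0,255,0),2); outs.append(cv2.resize(o,(390,298)))
cv2.imwrite("pics/ov20.png",np.vstack([np.hstack(outs[:2]),np.hstack(outs[2:])]))
E
```

```text
(no output)
```

View pics/ov20.png

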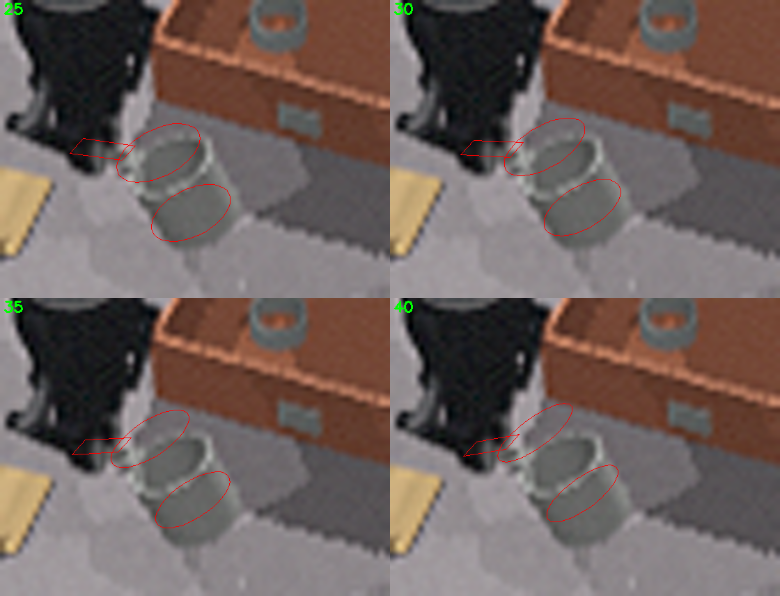

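View pics/s20.png

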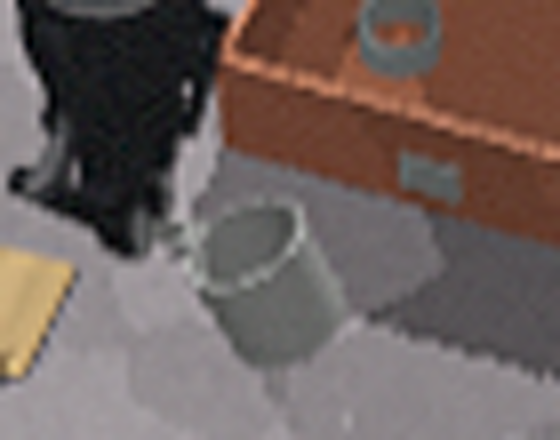

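```bash
cat >> fit.py <<'E'
from scipy.optimize import least_squares
def fitcup(n,rim,hull,G0,az,t0=20,sig=.006,g=.056,hz=.0455,azfree=False):
    rim=np.array(rim,float);hull=np.array(hull,float)
    def pose(x):
        M=cupR(az+x[5]*10,x[3]*10,x[4]*10);return G0+x[:3]*.01-M@np.array([-g,0,hz]),M
    def f(x):
        b,M=pose(x)
        r=proj(n,b+circ(.027,.05)@M.T);bb=proj(n,b+circ(.026,0)@M.T)
        H=cv2.convexHull(np.vstack([r,bb]).astype(np.float32))
        rr=r.astype(np.float32).reshape(-1,1,2)
        e=[cv2.pointPolygonTest(rr,tuple(map(float,q)),True) for q in rim]+[cv2.pointPolygonTest(H,tuple(map(float,q)),True) for q in hull]
        return np.r_[np.array(e)/.7,x[:3]*.01/sig,x[4]*10/5,x[5]*10/(4)]
    o=least_squares(f,[0,0,0,t0/10,0,0],diff_step=1e-3);x=o.x;b,M=pose(x)
    J=np.linalg.pinv(o.jac.T@o.jac);sd=np.sqrt(np.diag(J))
    print("dG",(x[:3]*10).round(1),"mm tilt",(x[3]*10).round(1),"roll",(x[4]*10).round(1),"daz",(x[5]*10).round(1),"cost",o.cost.round(2),"sd tilt",(sd[3]*10).round(1))
    return b,M
E
python3 - <<'E'
from fit import *
off=np.array([205,190]);S=8
rim=np.array([(195,262),(208,225),(262,198),(295,203),(303,222),(285,262),(232,290),(203,282)])/S+off
hull=np.array([(215,310),(230,335),(245,355),(265,367),(300,362),(335,335),(346,305),(325,262)])/S+off
G=np.array([.5195,-.0705,.122])
b,M=fitcup("scene",rim,hull,G,180)
b,M=fitcup("scene",rim,hull,G,180,sig=.012)
im=cv2.imread("pics/s20.png")
for c in draw("scene",b,M,S,off): cv2.polylines(im,[c.round().astype(int)],True,(0,0,255),1)
cv2.imwrite("pics/ov21.png",im);print(b)
E
```

```text
dG [0. 0. 0.] mm tilt 17.8 roll 0.0 daz 0.0 cost 39.91 sd tilt 1.0
dG [0. 0. 0.] mm tilt 17.8 roll 0.0 daz 0.0 cost 39.91 sd tilt 1.0
[ 0.58670929 -0.0705      0.09574811]
```

View pics/ov21.png

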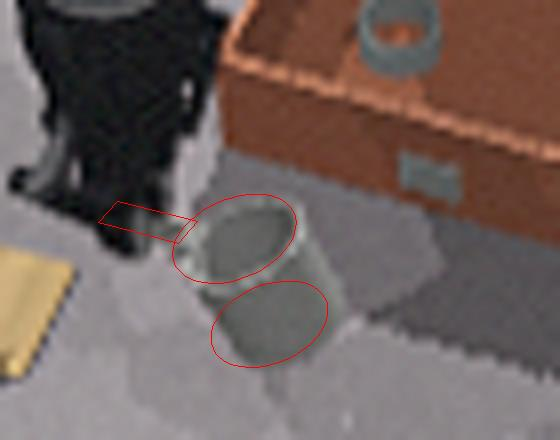

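```bash
python3 - <<'E'
s=open('fit.py').read()
s=s.replace("o=least_squares(f,[0,0,0,t0/10,0,0],diff_step=1e-3);x=o.x","o=least_squares(lambda y:f(y-5),np.array([0,0,0,t0/10,0,0])+5.,diff_step=2e-4);x=o.x-5")
open('fit.py','w').write(s)
E
python3 - <<'E'
from fit import *
off=np.array([205,190]);S=8
rim=np.array([(195,262),(208,225),(262,198),(295,203),(303,222),(285,262),(232,290),(203,282)])/S+off
hull=np.array([(215,310),(230,335),(245,355),(265,367),(300,362),(335,335),(346,305),(325,262)])/S+off
G=np.array([.5195,-.0705,.122])
b,M=fitcup("scene",rim,hull,G,180)
b,M=fitcup("scene",rim,hull,G,180,sig=.012)
im=cv2.imread("pics/s20.png")
for c in draw("scene",b,M,S,off): cv2.polylines(im,[c.round().astype(int)],True,(0,0,255),1)
cv2.imwrite("pics/ov21.png",im);print(b)
E
```

```text
dG [ 6.1  1.9 -4.4] mm tilt 20.7 roll 3.3 daz 1.3 cost 3.52 sd tilt 2.7
dG [ 4.6  4.5 -9. ] mm tilt 21.5 roll 3.2 daz 1.0 cost 2.73 sd tilt 2.9
[ 0.59279908 -0.06222436  0.09121163]
```

View pics/ov21.png

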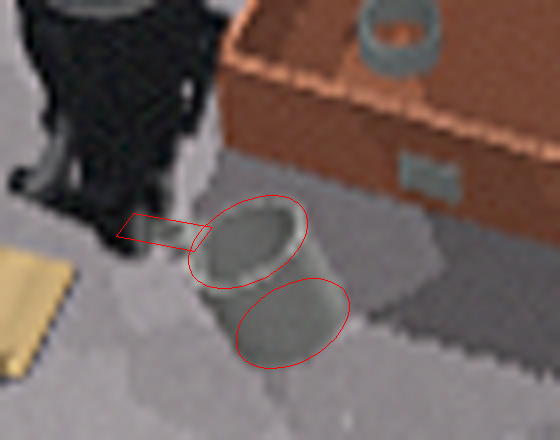

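```bash
python3 - <<'E'
from fit import *
off=np.array([190,180]);S=8
rim=np.array([(320,472),(335,445),(378,413),(412,410),(426,425),(400,460),(355,498),(328,492)])/S+off
hull=np.array([(350,535),(380,565),(415,578),(445,565),(478,520),(455,480)])/S+off
G=np.array([.519,-.0701,.0192])
b,M=fitcup("scene",rim,hull,G,180,t0=35)
im=cv2.imread("pics/s18.png")
for c in draw("scene",b,M,S,off): cv2.polylines(im,[c.round().astype(int)],True,(0,0,255),1)
cv2.imwrite("pics/ov18.png",im);print(b)
E
```

```text
dG [ 9.5  0.9 -3.1] mm tilt 31.9 roll 1.1 daz 0.5 cost 4.12 sd tilt 2.9
[ 0.60004879 -0.06778514  0.00709382]
```

View pics/ov18.png

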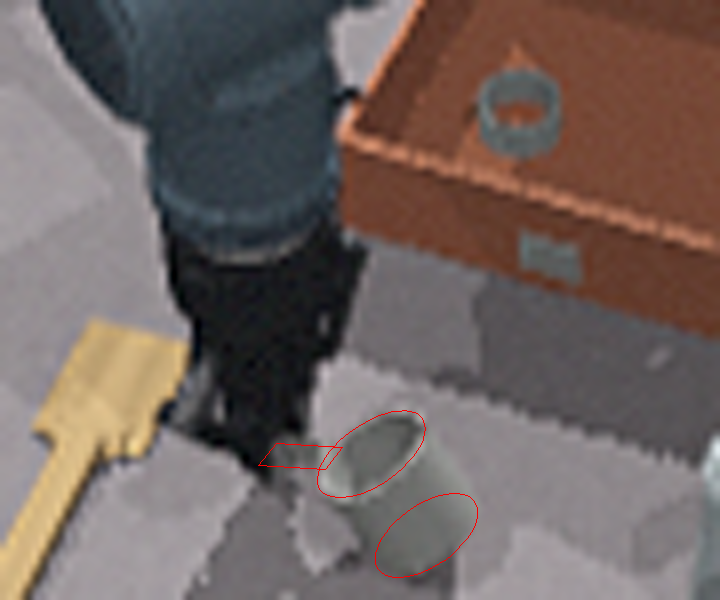

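```bash
python3 -m creep '{"xyz":[[-0.02,0.02,0.02],[-0.045,0.05,0.02],[-0.075,0.09,0.02],[-0.105,0.13,0.02],[-0.13,0.165,0.02],[-0.14,0.181,0.02],[-0.14,0.181,0.02]],"yaw":[2,4,6,8,10,10.3,10.3]}'
python3 - <<'E'
from fit import *
im=save("scene","s22.png",crop=(190,110,290,210),s=6)
s=robot.observe();p=s["ee_pos"];print(p,s["tool_rot"],s["wrist_force"],s["clock"])
E
```

```text
clock: 22.3
ee_pos: [0.3744, 0.113, 0.1396]
tool_rot: [0.001, 0.769, -0.639, -0.001]
wrist_force: [-0.2, -0.6, -1.2]
opening: 0.0094
[0.37580671 0.11194594 0.14001333] [ 5.08448043e-04  7.69078363e-01 -6.39154096e-01 -5.05775792e-04] [-0.35376034  0.09581997 -1.21300742] 22.35
```

View pics/s22.png

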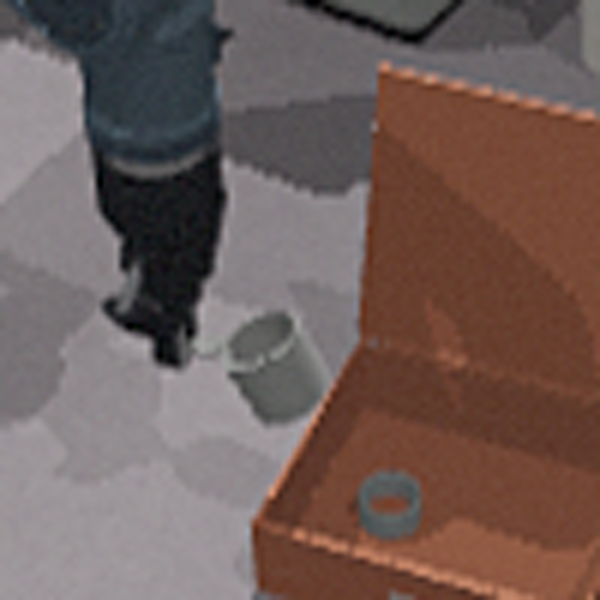

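```bash
python3 -m creep '{"xyz":[[0.006,0.001,-0.02],[0.006,0.001,-0.035],[0.006,0.001,-0.043],[0.006,0.001,-0.046],[0.006,0.001,-0.049],[0.006,0.001,-0.049]],"yaw":[0,0,0,0,0,0]}'
python3 - <<'E'
from fit import *
im=save("scene","s23.png",crop=(190,110,290,210),s=6)
s=robot.observe();p=s["ee_pos"];print(p,s["wrist_force"],s["ft_torque"],s["clock"])
E
```

```text
clock: 22.95
ee_pos: [0.383, 0.112, 0.0918]
tool_rot: [0.0, 0.768, -0.64, -0.0]
wrist_force: [-0.0, -0.9, -1.4]
opening: 0.0096
[0.38314499 0.11211581 0.09205944] [-0.41525979  0.72130543 -0.48521208] [-0.02036317  0.10804961  0.01318754] 23.0
```

View pics/s23.png

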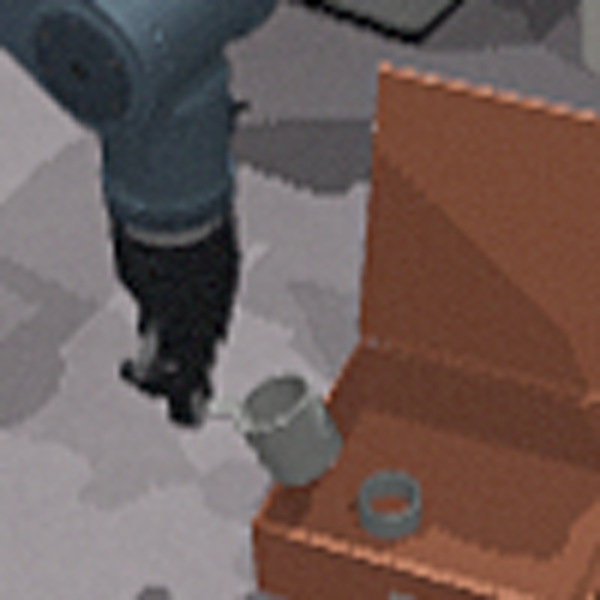

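```bash
python3 -m creep '{"xyz":[[0,0,0],[0,0,-0.004],[0,0,-0.009],[0,0,-0.014],[0,0,-0.019],[0,0,-0.024],[0,0,-0.030],[0,0,-0.030]],"yaw":[0,0,0,0,0,0,0,0]}' 0.0 25
python3 - <<'E'
from fit import *
im=save("scene","s24.png",crop=(190,110,290,210),s=6)
s=robot.observe();p=s["ee_pos"];print(p,s["wrist_force"],s["ft_torque"],s["clock"])
E
```

```text
clock: 23.8
ee_pos: [0.3764, 0.1127, 0.0591]
tool_rot: [0.004, 0.769, -0.64, -0.005]
wrist_force: [-16.7, 0.6, 4.8]
opening: 0.0092
[0.37642008 0.11266496 0.05925374] [-16.88582771   0.2256844    4.39198234] [0.05612633 2.14687988 0.24845076] 23.85
```

View pics/s24.png

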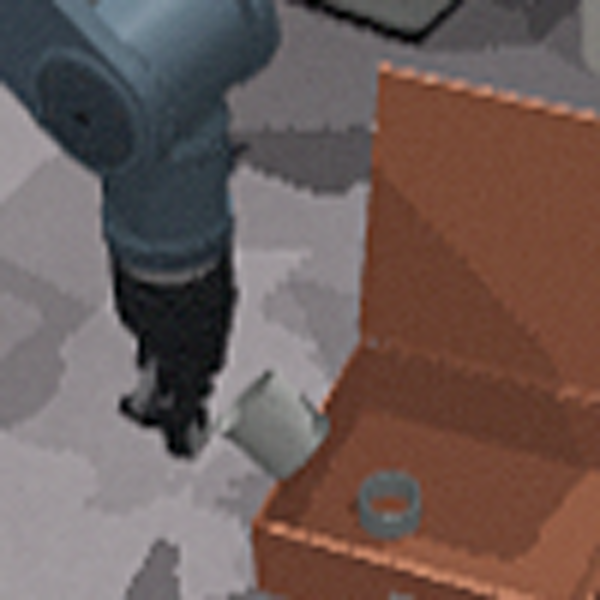

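```bash
python3 -m creep '{"xyz":[[-0.004,0,0],[-0.006,-0.001,0.003],[-0.008,-0.001,0.02],[-0.008,-0.001,0.05],[-0.008,-0.001,0.08],[-0.008,-0.001,0.08]],"yaw":[0,0,0,0,0,0]}' 0.0 60
python3 - <<'E'
from fit import *
im=save("scene","s25.png",crop=(195,130,265,200),s=8)
s=robot.observe();p=s["ee_pos"];print(p,s["wrist_force"],s["ft_torque"],s["clock"])
E
```

```text
clock: 24.45
ee_pos: [0.3782, 0.1112, 0.1457]
tool_rot: [-0.003, 0.768, -0.64, 0.004]
wrist_force: [0.6, -0.3, -1.0]
opening: 0.0094
[0.37686746 0.11122302 0.14373227] [ 0.2928257   0.17991939 -1.09756511] [-0.02843405  0.10844623 -0.03465507] 24.5
```

View pics/s25.png

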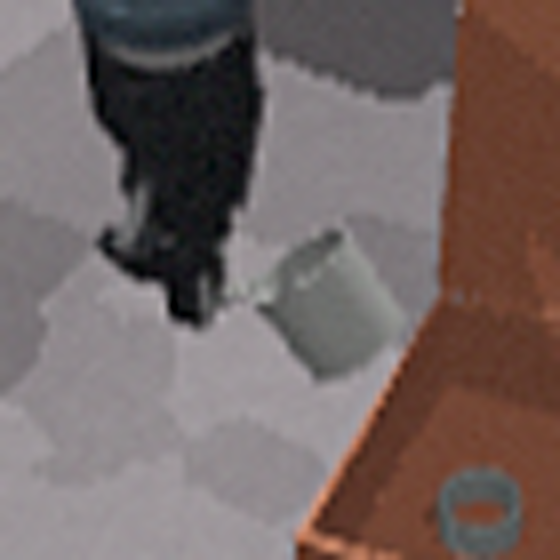

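```bash
python3 - <<'E'
from fit import *
off=np.array([195,130]);S=8
rim=np.array([(261,292),(275,265),(310,240),(337,229),(350,240),(318,278),(275,300)])/S+off
hull=np.array([(290,338),(315,376),(328,381),(358,370),(390,347),(404,325),(385,290),(365,260)])/S+off
G=np.array([.3775,.1112,.140])
for t in(30,45):
  b,M=fitcup("scene",rim,hull,G,190.3,t0=t)
im=cv2.imread("pics/s25.png")
for c in draw("scene",b,M,S,off): cv2.polylines(im,[c.round().astype(int)],True,(0,0,255),1)
cv2.imwrite("pics/ov25.png",im);print(b)
E
```

```text
dG [ 8.9  9.  -0.2] mm tilt 33.4 roll -4.1 daz 1.3 cost 5.17 sd tilt 2.8
dG [ 8.9  9.  -0.2] mm tilt 33.5 roll -4.0 daz 1.3 cost 5.17 sd tilt 2.8
[0.45735973 0.13146623 0.13282488]
```

View pics/ov25.png

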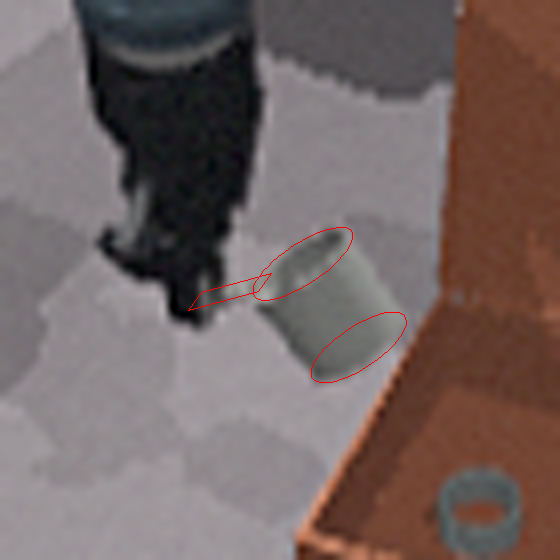

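```bash
python3 - <<'E'
from fit import *
save("scene","s26.png",crop=(210,265,260,315),s=12)
save("top","t26.png",crop=(322,148,372,193),s=12)
for n in("scene","top"):
  for q in("camera","stand"):
    print(q,n,[(np.round(d["location"],1),round(d["p"],2)) for d in robot.tip_of(n,q)])
E
```

```text
camera scene [(array([227.3, 279.1]), 0.89), (array([226.2, 329.6]), 0.73), (array([127.4, 245.1]), 0.69), (array([324.1, 197.6]), 0.55), (array([208.9, 221.5]), 0.32)]
stand scene [(array([136.8, 271.4]), 0.84), (array([323.9, 216.2]), 0.68), (array([234.1, 294.8]), 0.65)]
camera top [(array([208.3, 143.6]), 0.83), (array([382. , 148.5]), 0.72), (array([382.2, 279.9]), 0.72)]
stand top [(array([341. , 176.6]), 0.91), (array([378.7, 150. ]), 0.88), (array([214.2, 146.9]), 0.88), (array([369.7, 278. ]), 0.85)]
```

View pics/s26.png

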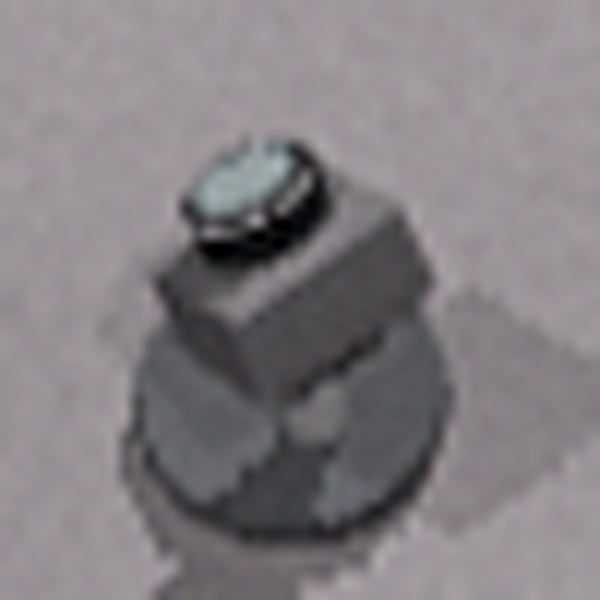

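View pics/t26.png

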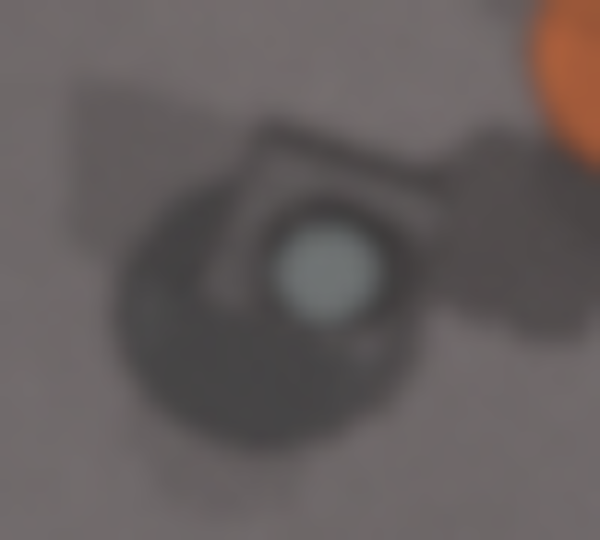

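```bash
cat > standfit.py <<'E'
from fit import *
import itertools
so=np.array([210,265]);to=np.array([322,148])
lens_s=np.array([247,190])/12+so; lens_t=np.array([328,268])/12+to
Sc=np.array([(230,318),(403,210),(155,283),(272,402),(436,278)])/12+so
Tc=np.array([(262,128),(442,186),(212,295)])/12+to
foot_t=np.array([266,318])/12+to; 
def axv(phi): return np.array([np.sin(np.radians(35))*np.cos(phi),np.sin(np.radians(35))*np.sin(phi),np.cos(np.radians(35))])
def run(dims):
    best=None
    for phi0 in np.radians([140,160,180,200]):
        def f(x):
            phi=np.radians(x[2]*100);a=axv(phi);l=np.array([x[0],x[1],.1]);h=np.array([-np.sin(phi),np.cos(phi),0]);q=np.cross(a,h)
            B=[];
            for d in(0,1):
                for i in(-1,1):
                    for j in(-1,1): B.append(l-a*(x[3]+d*dims[2])+i*dims[0]/2*h+j*dims[1]/2*q)
            ps=proj("scene",B)+x[4:6]*10;pt=proj("top",B)+x[6:8]*10
            r=[]
            # front: idx0-3 back 4-7
            D=lambda P,c:np.linalg.norm(P-c,axis=1)
            for k,c in enumerate(Sc):
                P=ps[:4] if k<3 else ps[4:]; i=D(P,c).argmin(); r+=list(P[i]-c)
            for c in Tc: i=D(pt,c).argmin(); r+=list((pt[i]-c)*.6)
            r+=list((proj("scene",[l])[0]+x[4:6]*10-lens_s)*2)+list((proj("top",[l])[0]+x[6:8]*10-lens_t)*1.5)
            r+=list(x[4:8]*10/1.2)
            return np.array(r)
        o=least_squares(lambda y:f(y-5),np.array([.672,-.243,np.degrees(phi0)/100,.015,0,0,0,0])+5,diff_step=1e-5)
        if best is None or o.cost<best.cost: best=o
    x=best.x-5;return best.cost,x
if __name__=="__main__":
    for dims in itertools.permutations((.052,.056,.030)):
        c,x=run(dims);print(dims,round(c,1),x[:2].round(4),(x[2]*100).round(1),x[3].round(4),(x[4:]*10).round(1))
    print(onz("scene",lens_s,.1),onz("top",lens_t,.1),tri({"scene":lens_s,"top":lens_t}),onz("top",foot_t,0.0))
E
python3 standfit.py
```

```text
(0.052, 0.056, 0.03) 6.7 [ 0.6746 -0.2469] 162.8 0.0132 [ 0.3  0.4 -0.   0.3]
(0.052, 0.03, 0.056) 27.2 [ 0.6755 -0.2469] 168.3 0.013 [ 0.8 -0.1  0.4  0.7]
(0.056, 0.052, 0.03) 5.9 [ 0.6748 -0.2468] 163.1 0.0138 [0.4 0.4 0.1 0.3]Traceback (most recent call last):
  File "standfit.py", line 33, in <module>
    c,x=run(dims);print(dims,round(c,1),x[:2].round(4),(x[2]*100).round(1),x[3].round(4),(x[4:]*10).round(1))
        ~~~^^^^^^
  File "standfit.py", line 28, in run
    o=least_squares(lambda y:f(y-5),np.array([.672,-.243,np.degrees(phi0)/100,.015,0,0,0,0])+5,diff_step=1e-5)
    return func(*args, **kwargs)
    result = trf(vector_fun.fun, vector_fun.jac, x0, f0, J0, lb, ub, ftol, xtol,
                 gtol, max_nfev, x_scale, loss_function, tr_solver,
                 tr_options.copy(), verbose, callback=callback_wrapped)
    return trf_no_bounds(
        fun, jac, x0, f0, J0, ftol, xtol, gtol, max_nfev, x_scale,
        loss_function, tr_solver, tr_options, verbose, callback=callback)
    J = jac(x)
    self._update_jac()
    ~~~~~~~~~~~~~~~~^^
    self.J = self.jac_wrapped(xp_c
[... 961 characters left out ...]
standfit.py", line 28, in <lambda>
    o=least_squares(lambda y:f(y-5),np.array([.672,-.243,np.degrees(phi0)/100,.015,0,0,0,0])+5,diff_step=1e-5)
                             ~^^^^^
  File "standfit.py", line 18, in f
    ps=proj("scene",B)+x[4:6]*10;pt=proj("top",B)+x[6:8]*10
                                    ~~~~^^^^^^^^^
  File "h.py", line 6, in proj
    K,r,t=cal(n); return cv2.projectPoints(np.array(P,float).reshape(-1,1,3),r,t,K,None)[0].reshape(-1,2)
          ~~~^^^
  File "h.py", line 4, in cal
    c=robot.calibration(n); return np.array(c["mtx"],float),np.array(c["rvec"],float).reshape(3),np.array(c["tvec"],float).reshape(3)
ValueError: time passes only in moves, steps and waits
```

```bash
python3 - <<'E'
s=open('h.py').read()
s=s.replace("def cal(n):\n","import functools\n@functools.lru_cache(None)\ndef cal(n):\n");open('h.py','w').write(s)
s=open('standfit.py').read()
s=s.replace("itertools.permutations((.052,.056,.030))","[(.056,.052,.03),(.052,.056,.03)]");open('standfit.py','w').write(s)
E
python3 standfit.py; python3 -c "
from h import *
s=robot.observe();print(s['clock'],s['ee_pos'])"
```

```text
(0.056, 0.052, 0.03) 5.9 [ 0.6748 -0.2468] 163.1 0.0138 [0.4 0.4 0.1 0.3]
(0.052, 0.056, 0.03) 6.7 [ 0.6746 -0.2469] 162.8 0.0132 [ 0.3  0.4 -0.   0.3]
[ 0.67677974 -0.24751447  0.1       ] [ 0.67231511 -0.24699774  0.1       ] (array([ 0.67429692, -0.24693003,  0.09658482]), np.float64(0.0021492402839079026)) [ 0.68105253 -0.2544297   0.        ]
24.8 [0.37393911 0.11129175 0.14063793]
```

```bash
python3 -m creep '{"xyz":[[0.005,-0.01,0.02],[0.015,-0.035,0.05],[0.033,-0.07,0.075],[0.051,-0.108,0.0825],[0.069,-0.146,0.0825],[0.087,-0.184,0.0825],[0.105,-0.222,0.0825],[0.123,-0.26,0.0825]],"yaw":[-3,-6,-9,-13,-17,-21,-25,-27.3]}'
python3 -m creep '{"xyz":[[0.014,-0.03,0],[0.024,-0.052,0],[0.024,-0.052,0],[0.024,-0.052,0]],"yaw":[0,0,0,0]}'
python3 - <<'E'
from fit import *
save("scene","s27.png",crop=(180,190,270,310),s=5)
save("scene","s27b.png",crop=(185,205,255,265),s=10)
save("top","t27.png",crop=(300,140,400,240),s=6)
s=robot.observe();p=s["ee_pos"];print(p,s["tool_rot"],s["wrist_force"],s["clock"])
E
```

```text
clock: 25.6
ee_pos: [0.498, -0.1503, 0.2231]
tool_rot: [-0.0, -0.594, 0.804, 0.001]
wrist_force: [0.3, 0.5, -0.6]
opening: 0.0096
clock: 26.0
ee_pos: [0.5212, -0.2005, 0.2229]
tool_rot: [-0.0, -0.595, 0.804, 0.001]
wrist_force: [0.4, 0.2, -1.8]
opening: 0.0094
[ 0.52131458 -0.19951411  0.22379382] [-1.36212739e-04 -5.95914134e-01  8.03047901e-01  6.28683166e-04] [ 0.17912821 -0.58176406 -1.95717075] 26.15
```

View pics/s27.png

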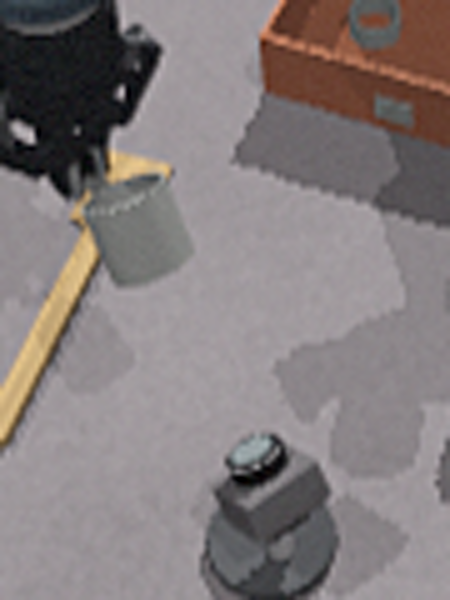

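View pics/s27b.png

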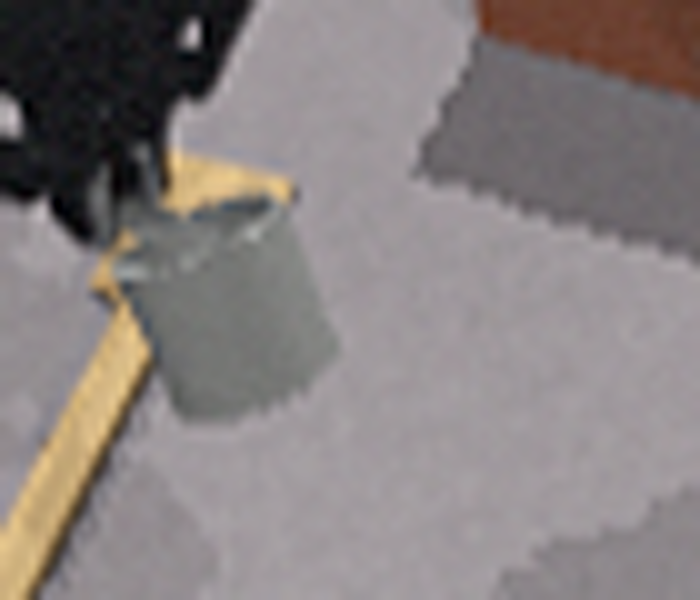

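View pics/t27.png

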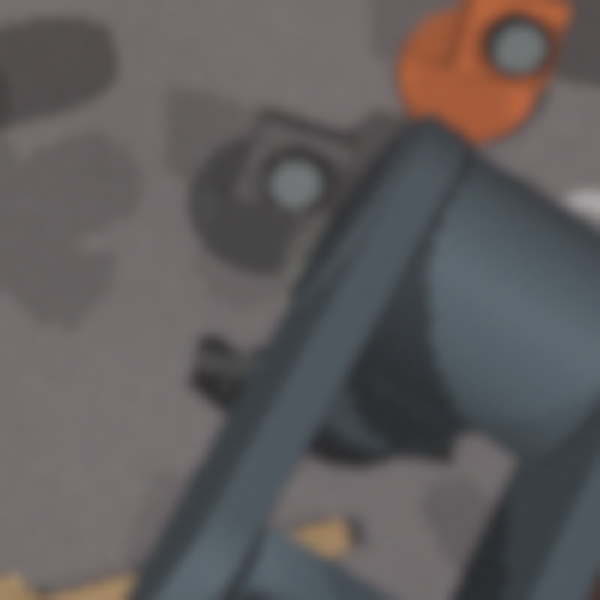

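```bash
cat > f27.py <<'E'
from fit import *
off=np.array([185,205]);S=10
rim=np.array([(112,268),(150,228),(205,205),(270,188),(290,203),(260,230),(205,262),(150,281),(118,280)])/S+off
hull=np.array([(150,345),(178,407),(200,420),(240,417),(290,395),(338,352),(320,300),(303,245)])/S+off
G=np.array([.5213,-.200,.2235-.0038])
lens=np.array([.6747,-.2469,.1]);ph_=np.radians(163);a=np.array([.5736*np.cos(ph_),.5736*np.sin(ph_),.8192])
for sg in(.004,.008,.015):
  b,M=fitcup("scene",rim,hull,G,163,t0=33,sig=sg)
  d=b-lens;print("base",b.round(4),"along",(d@a).round(4),"off",(d-a*(d@a)).round(4),"axis err deg",np.degrees(np.arccos(M[:,2]@a)).round(1),"z",M[:,2].round(3),"a",a.round(3),"TCP->b",(b-[.5213,-.2,.2235]).round(4))
im=cv2.imread("pics/s27b.png")
for c in draw("scene",b,M,S,off): cv2.polylines(im,[c.round().astype(int)],True,(0,0,255),1)
# desired
z=a;x=-np.array([np.cos(ph_),np.sin(ph_),0]);x-=z*(x@z);x/=np.linalg.norm(x);D=np.c_[x,np.cross(z,x),z]
for c in draw("scene",lens+.14*a,D,S,off): cv2.polylines(im,[c.round().astype(int)],True,(0,255,0),1)
cv2.imwrite("pics/ov27.png",im)
E
python3 f27.py
```

```text
dG [ 5.4  0.2 -3.7] mm tilt 32.7 roll -2.6 daz 0.7 cost 3.71 sd tilt 2.0
base [ 0.5949 -0.2219  0.208 ] along 0.1364 off [-0.005   0.0021 -0.0038] axis err deg 3.2 z [-0.505  0.195  0.841] a [-0.549  0.168  0.819] TCP->b [ 0.0736 -0.0219 -0.0155]
dG [ 6.1  1.2 -5.7] mm tilt 34.1 roll -2.4 daz -0.4 cost 2.45 sd tilt 2.2
base [ 0.5954 -0.2221  0.2077] along 0.1359 off [-0.0048  0.002  -0.0036] axis err deg 2.7 z [-0.522  0.207  0.828] a [-0.549  0.168  0.819] TCP->b [ 0.0741 -0.0221 -0.0158]
dG [ 4.8  3.  -9.1] mm tilt 34.5 roll -2.3 daz -0.7 cost 1.97 sd tilt 2.3
base [ 0.5941 -0.2206  0.2049] along 0.1346 off [-0.0068  0.0038 -0.0054] axis err deg 2.7 z [-0.527  0.21   0.824] a [-0.549  0.168  0.819] TCP->b [ 0.0728 -0.0206 -0.0186]
```

View pics/ov27.png

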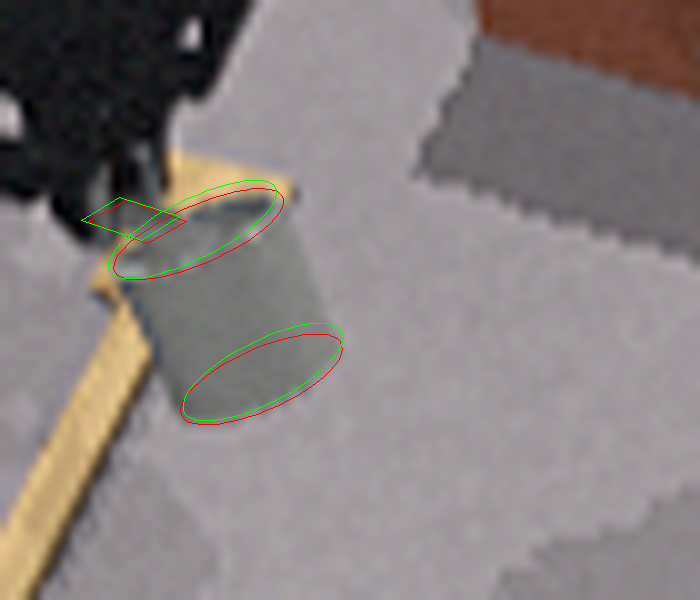

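```bash
python3 - <<'E'
from fit import *
print(onz("scene",(241.3,225.8),.1275))
a,b=proj("scene",[[.549,-.07,.123],[.572,-.07,.123]]);print(a,b,b-a)
im=cv2.imread("pics/s15.png");
for g in(.056,.062):
  M=cupR(180,0,0);G=np.array([.538,-.0695,.123]);bb=G-M@np.array([-g,0,.0455])
  for c in draw("scene",bb,M,4.5,np.array([150,150])): cv2.polylines(im,[c.round().astype(int)],True,(0,0,255) if g<.06 else (0,255,0),1)
cv2.imwrite("pics/ov15.png",cv2.resize(im[270:440,270:480],None,fx=3.5,fy=3.5))
E
```

```text
[ 0.59843574 -0.06939215  0.1275    ]
[229.15117095 220.69564201] [234.73975177 223.49646581] [5.58858082 2.8008238 ]
```

View pics/ov15.png

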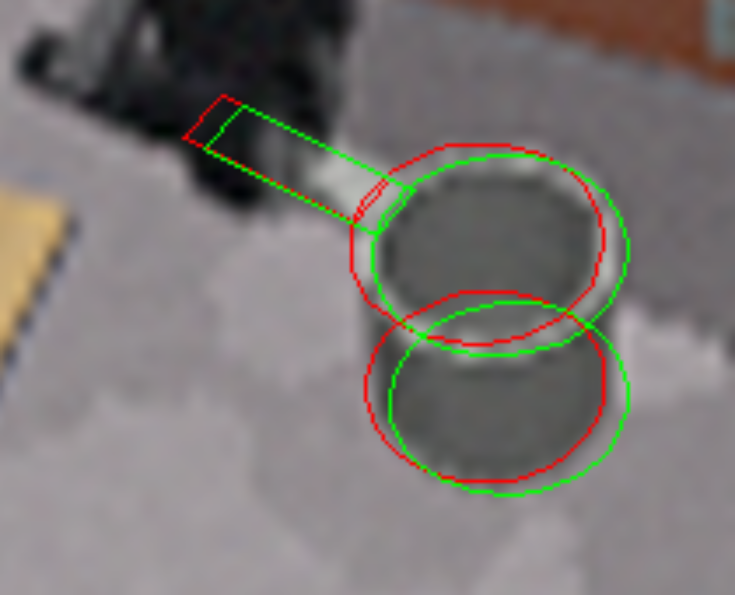

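```bash
python3 -m creep '{"xyz":[[0,0,0],[0,0,0],[0,0,0],[0,0,0],[0,0,0],[0,0,0],[0,0,0],[0,0,0]],"yaw":[8,16,24,32,40,48,56,64]}'
python3 -m creep '{"xyz":[[0,0,0],[0,0,0],[0,0,0],[0,0,0]],"yaw":[8,16,16,16]}'
python3 - <<'E'
from fit import *
save("scene","s28.png",crop=(190,185,260,245),s=10)
save("top","t28.png",crop=(270,170,340,230),s=10)
s=robot.observe();p=s["ee_pos"];print(p,s["tool_rot"],s["wrist_force"],s["clock"])
for n in("scene","top"):
  for q in("cup_mid","cup_base"):
    print(q,n,[(np.round(d["location"],1),round(d["p"],2)) for d in robot.tip_of(n,q)])
E
```

```text
clock: 26.95
ee_pos: [0.5217, -0.1996, 0.2245]
tool_rot: [0.0, 0.932, -0.362, 0.0]
wrist_force: [-0.5, 0.1, -0.0]
opening: 0.0093
clock: 27.35
ee_pos: [0.5218, -0.2, 0.2245]
tool_rot: [0.0, 0.972, -0.234, 0.0]
wrist_force: [0.1, -0.4, -0.1]
opening: 0.0093
[ 0.52177428 -0.20028953  0.22439671] [ 3.96246151e-05  9.72320318e-01 -2.33651861e-01  7.67816341e-05] [ 0.59642229 -0.31217428 -3.09082412] 27.45
cup_mid scene [(array([213.3, 212.1]), 0.56)]
cup_base scene [(array([222.3, 211.6]), 0.77), (array([324.2, 147.4]), 0.58)]
cup_mid top [(array([326.5, 197.4]), 0.85)]
cup_base top [(array([319.3, 197.7]), 0.66)]
```

View pics/s28.png

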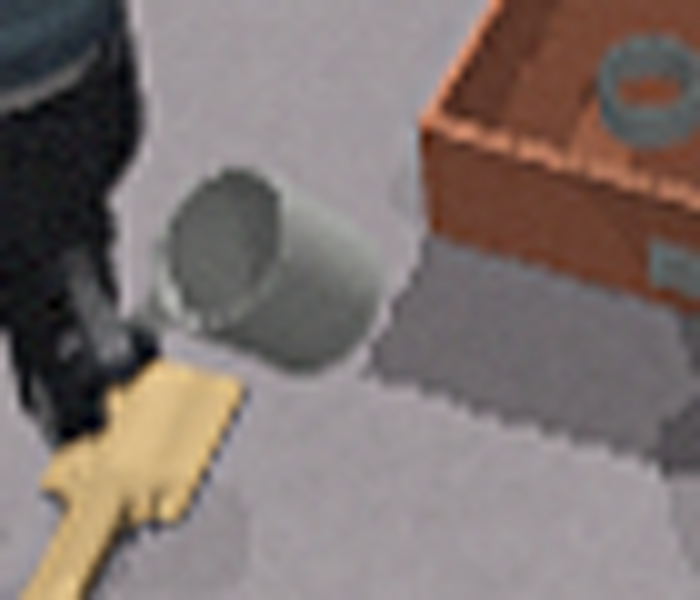

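View pics/t28.png

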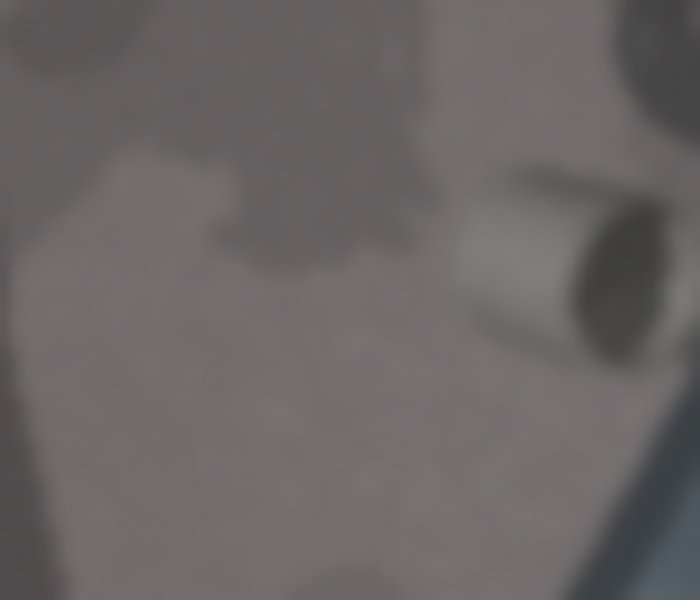

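```bash
cat > f28.py <<'E'
from fit import *
so=np.array([190,185]);to=np.array([270,170]);S=10
rs=np.array([(240,164),(172,205),(158,255),(160,298),(192,328),(232,320),(264,270),(285,228),(278,192)])/S+so
hs=np.array([(250,358),(300,374),(345,355),(376,305),(380,265),(320,208),(355,235)])/S+so
rt=np.array([(571,290),(585,240),(640,195),(612,366),(580,340)])/S+to
ht=np.array([(460,250),(472,215),(510,178),(550,174),(600,184),(478,305),(520,343),(570,362)])/S+to
T=np.array([.5218,-.2001,.2245]);G0=T-[0,0,.0038];az=243;g=.059;hz=.0455
def pose(x):
    M=cupR(az,x[3]*10,x[4]*10);return G0+x[:3]*.01-M@np.array([-g,0,hz]),M
def f(x):
    b,M=pose(x);e=[]
    for n,R_,H_,o,sg in(("scene",rs,hs,x[5:7],.4),("top",rt,ht,x[7:9],.6)):
        r=proj(n,b+circ(.027,.05)@M.T)+o;bb=proj(n,b+circ(.026,0)@M.T)+o
        H=cv2.convexHull(np.vstack([r,bb]).astype(np.float32));rr=r.astype(np.float32).reshape(-1,1,2)
        e+=[cv2.pointPolygonTest(rr,tuple(map(float,q)),True)/sg for q in R_]+[cv2.pointPolygonTest(H,tuple(map(float,q)),True)/sg for q in H_]
    return np.r_[e,x[:3]*.01/.012,(x[5:7]-[.4,.4])/.6,(x[7:9]-[.1,.3])/.6]
o=least_squares(lambda y:f(y-5),np.array([0,0,0,3.4,0,.4,.4,.1,.3])+5,diff_step=2e-4);x=o.x-5;b,M=pose(x)
sd=np.sqrt(np.diag(np.linalg.pinv(o.jac.T@o.jac)))
print("dG mm",(x[:3]*10).round(1),"sd",(sd[:3]*10).round(1),"tilt",(x[3]*10).round(1),(sd[3]*10).round(1),"roll",(x[4]*10).round(1),(sd[4]*10).round(1),"offs",x[5:].round(2),"cost",o.cost.round(1))
z=M[:,2];print("z",z.round(3),"tilt tot",np.degrees(np.arccos(z[2])).round(1),"az z",np.degrees(np.arctan2(z[1],z[0])).round(1)%360,"TCP->base",(b-T).round(4))
for n,fn,off,k in(("scene","s28",so,5),("top","t28",to,7)):
    im=cv2.imread(f"pics/{fn}.png")
    for c in draw(n,b,M,S,off-x[k:k+2]): cv2.polylines(im,[c.round().astype(int)],True,(0,0,255),1)
    cv2.imwrite(f"pics/ov28{n}.png",im)
# target TCP
lens=np.array([.6747,-.2469,.1])
for azv in(161,163,165):
    p=np.radians(azv);a=np.array([.5736*np.cos(p),.5736*np.sin(p),.8192]);yaw=azv-np.degrees(np.arctan2(z[1],z[0]))
    yaw=(yaw+180)%360-180
    v=R.from_euler('z',yaw,degrees=True).apply(b-T);zz=R.from_euler('z',yaw,degrees=True).apply(z)
    print(azv,"yaw",round(yaw,1),"TCP target",(lens+.14*a-v).round(4),"axis err",np.degrees(np.arccos(zz@a)).round(1))
E
python3 f28.py; python3 -c "
import cv2,numpy as np
a=cv2.imread('pics/ov28scene.png');b=cv2.imread('pics/ov28top.png')[120:420,400:]
cv2.imwrite('pics/ov28.png',np.hstack([cv2.resize(a[120:420,100:450],(400,343)),cv2.resize(b,(343,343))]))"
```

```text
dG mm [7.5 6.5 5.8] sd [1.5 1.5 2.9] tilt 35.9 1.0 roll -4.4 1.1 offs [0.71 0.1  0.59 0.25] cost 15.9
z [-0.334 -0.485  0.808] tilt tot 36.1 az z 235.5 TCP->base [ 0.0444  0.0712 -0.0002]
161 yaw -74.5 TCP target [ 0.5183 -0.197   0.2149] axis err 0.9
163 yaw -72.5 TCP target [ 0.5167 -0.2025  0.2149] axis err 0.9
165 yaw -70.5 TCP target [ 0.5152 -0.2081  0.2149] axis err 0.9
```

View pics/ov28.png

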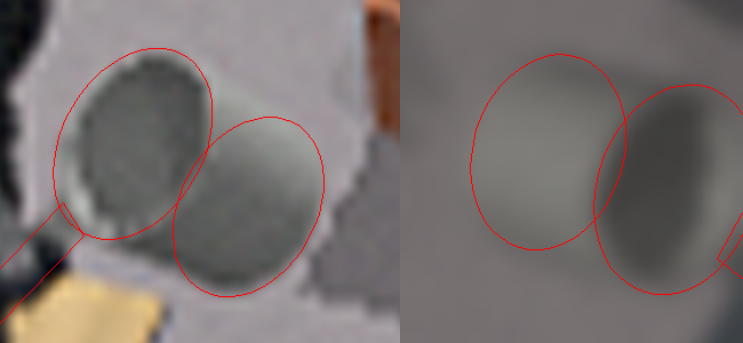

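```bash
cat >> f28.py <<'E'
print("base fit",b,"rim",b+M@[0,0,.05],"mid",b+M@[0,0,.025])
print("net base",tri({"scene":(222.3,211.6),"top":(319.3,197.7)}),"net mid",tri({"scene":(213.3,212.1),"top":(326.5,197.4)}))
print("man rim",tri({"scene":(212.1,209.6),"top":(333,198.2)}))
print("proj base",proj("scene",[b]),proj("top",[b]))
E
python3 f28.py
```

```text
dG mm [7.5 6.5 5.8] sd [1.5 1.5 2.9] tilt 35.9 1.0 roll -4.4 1.1 offs [0.71 0.1  0.59 0.25] cost 15.9
z [-0.334 -0.485  0.808] tilt tot 36.1 az z 235.5 TCP->base [ 0.0444  0.0712 -0.0002]
161 yaw -74.5 TCP target [ 0.5183 -0.197   0.2149] axis err 0.9
163 yaw -72.5 TCP target [ 0.5167 -0.2025  0.2149] axis err 0.9
165 yaw -70.5 TCP target [ 0.5152 -0.2081  0.2149] axis err 0.9
base fit [ 0.56617857 -0.12890046  0.22431616] rim [ 0.54948913 -0.15317049  0.26471949] mid [ 0.55783385 -0.14103547  0.24451782]
net base (array([ 0.56010091, -0.11752132,  0.22464191]), np.float64(0.0037277169400207672)) net mid (array([ 0.55265898, -0.14038408,  0.24191658]), np.float64(0.006463404738217943))
man rim (array([ 0.55114073, -0.15112902,  0.26242841]), np.float64(0.0016797961252042822))
proj base [[220.92653566 214.92271036]] [[322.40956421 195.05131422]]
```

```bash
python3 -m creep '{"xyz":[[0,0,0],[0,0,0],[0,0,0],[0,0,0],[-0.002,-0.001,-0.003],[-0.003,-0.002,-0.006],[-0.005,-0.002,-0.0095],[-0.005,-0.002,-0.0095]],"yaw":[-8,-16,-24,-32,-40,-48,-56,-64]}'
python3 -m creep '{"xyz":[[0,0,0],[0,0,0],[0,0,0],[0,0,0],[0,0,0]],"yaw":[-8,-8.5,-8.5,-8.5,-8.5]}'
cat > f29.py <<'E'
from fit import *
s=robot.observe();T=s["ee_pos"];print(T,s["tool_rot"],s["wrist_force"],s["clock"])
S=10;off=np.array([185,205])
im=save("scene","s29.png",crop=(185,205,255,265),s=10)[:,:,::-1].copy()
raw=im.copy()
lens=np.array([.6747,-.2469,.1]);p=np.radians(163);z=np.array([.5736*np.cos(p),.5736*np.sin(p),.8192])
# full cup orientation: handle dir approx: az 163+7.5
h=-np.array([np.cos(np.radians(170.5)),np.sin(np.radians(170.5)),0]);x=h-z*(h@z);x/=np.linalg.norm(x);D=np.c_[x,np.cross(z,x),z]
for c in draw("scene",lens+.14*z,D,S,off-np.array([.4,.4])): cv2.polylines(im,[c.round().astype(int)],True,(0,255,0),1)
cv2.imwrite("pics/ov29.png",im)
E
python3 f29.py
```

```text
clock: 28.45
ee_pos: [0.5163, -0.2025, 0.2141]
tool_rot: [-0.0, -0.699, 0.715, 0.001]
wrist_force: [-0.1, -0.1, -1.6]
opening: 0.0095
clock: 28.95
ee_pos: [0.5168, -0.2027, 0.2148]
tool_rot: [0.0, -0.647, 0.762, 0.0]
wrist_force: [-0.6, 0.6, -1.0]
opening: 0.0091
[ 0.51680577 -0.20268409  0.21479478] [ 1.10504110e-05 -6.47399536e-01  7.62150799e-01  6.68997871e-06] [-0.61665197  0.55777373 -1.02244535] 28.95
```

View pics/ov29.png

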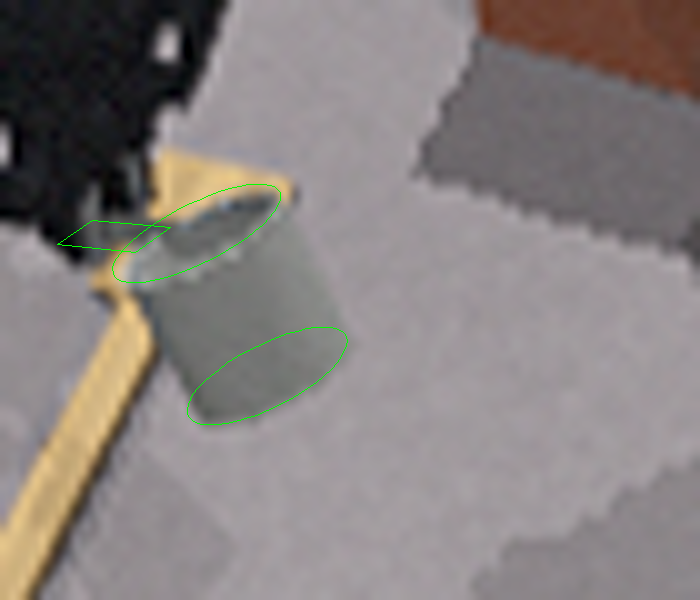

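```bash
python3 - <<'E'
from h import *
save("scene","s30.png",s=1.5)
for n in("scene",):
  for q in("lid_lip","cutter","cup_base"):
    print(q,n,[(np.round(d["location"],1),round(d["p"],2)) for d in robot.tip_of(n,q)])
print(proj("scene",[[.5979,-.2234,.2147]])); s=robot.observe();print(s["ee_pos"],s["opening"],s["wrist_force"])
print(tri({"scene":(279.7,125.8),"top":(169.2,204.6)}))
E
```

```text
lid_lip scene [(array([281.6, 128.4]), 0.7)]
cutter scene [(array([253.3, 195.2]), 0.44), (array([204.8, 234.5]), 0.17)]
cup_base scene [(array([213.6, 243.5]), 0.86), (array([208.7, 221.1]), 0.53), (array([286.1, 256. ]), 0.5)]
[[211.26699414 242.08275792]]
[ 0.51682752 -0.20268722  0.21481486] 0.00928347805716629 [ 0.07868132  0.19095718 -1.52640782]
(array([0.52718357, 0.31315912, 0.26586293]), np.float64(0.008948422010946788))
```

View pics/s30.png

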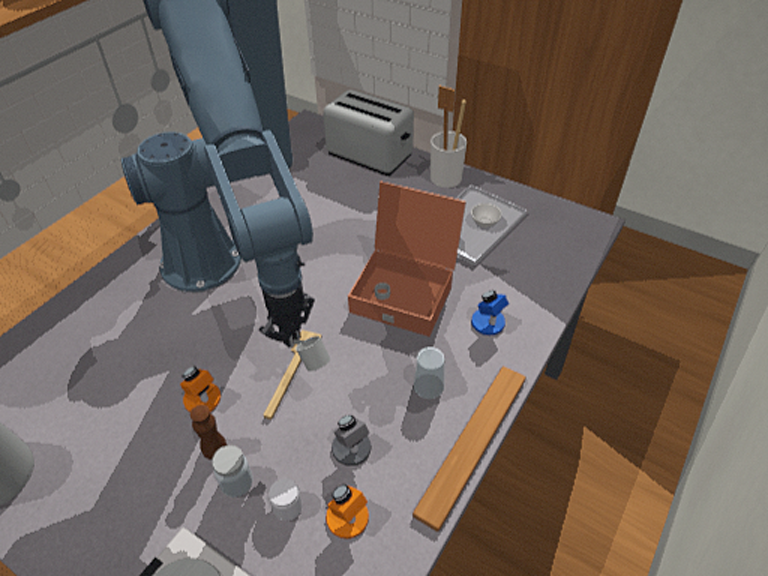

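```bash
python3 -c "
from rig import robot
print(robot.close_job())"
```

```text
the job is handed in; nothing more can be done
None
```

The job is handed in at about 29 s of the 72 s allowed. The cup is held tilted and mouth up on the grey camera's lens axis.

**What I did**
- **Lid:** I slid the spatula blade under the lip and lifted the lid past upright, to roughly 1.8 rad. It stayed open on its own.
- **Spatula:** I laid it flat on the bench near where it started and let go.
- **Cup:** I lifted it out by its handle. The arm can only turn about the vertical, so I tilted the cup within the grip by pressing its foot on the bench, then on the top edge of the caddy wall. I then carried it to the view point.

**Last checks**
- **Tilt:** A fit to both cameras, made with the cup turned aside so both could see it, gave 36.1° against the wanted 35°. After a yaw correction, the cup's axis is off the lens axis by about 1°. The stand's own direction is only known to 2–3°, which adds to that.
- **Position:** At the final pose, the outline the cup should have matches the scene picture to about a pixel. The arm hides the cup from the top camera there, so the distance from the lens rests on the two-camera fit, good to about 3 mm.
- **Rest of the scene:** In the last scene view the lid stands open, the spatula lies flat, the ring cutter is still in the caddy, and nothing else looks moved.

**What disagreed**
- **Cup height:** An early estimate from the scene camera alone put the cup about 15 mm lower than the two-camera fit. I used the two-camera value.
- **First tilt press:** The press on the bench sprang back from about 32° to 21°, so I pressed again on the caddy wall.
- **Handle grip:** The fit puts the handle's grip point about 9 mm nearer its end than when I first gripped it, so it probably slipped during that second press.

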